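Fit a spare cartridge fuse with the fuse puller

ROBOT

A 6-joint arm with a two-finger parallel gripper is mounted at the origin on the work surface. World frame = base frame: x ahead of the robot, y to its left, z up, the work surface at z = 0. Lengths are in mm, angles in rad, forces in N, time in s.
With the tool pointing down it reaches from about 275 to 1000 mm from the base axis. Payload 8.4 kg.
Tool frame: the origin (TCP) lies at the very end of the fingers, on their centre line; the grasp point (between the pads) lies 19 mm behind it; z points along the fingers, y is the direction in which the jaws open and shut (so a half turn about z gives the same grasp; the last joint's range is limited). The gripper opens to 85 mm and grips with 20 to 120 N. Pads are 22 mm wide; open, the fingers measure 114 mm over their backs; the gripper's body (76 mm by 85 mm) begins 54 mm behind the grasp point. The pads swing forward as they close: fully open they stand 13 mm farther back than shut.
Start: joints at [1.281, 0.353, 1.633, -0, 1.155, -0.002], TCP at [177.401, 599.297, 231.281] pointing down, gripper open.
Joint ranges: [-2.63, 2.63], [-0.92, 2.1], [0.06, 2.66], [-1.3, 4.44], [0, 2.69], [-3.02, 3.02]. Speed limits (rad/s): [2.22, 2.22, 2.79, 3.14, 3.14, 3.14].

INTERFACE

Orientations are given as [roll, pitch, yaw] about the fixed x, y, z axes, in that order (R = Rz(yaw) Ry(pitch) Rx(roll)).
In Python, from rig import r gives the robot as it stands.
- The arm moves only by the tool move_arm, never from a script. Its argument "increments" is a list of rows, each an object of numbers: "tx", "ty", "tz": the shift along the tool's x, y, z in cm; "rx", "ry", "rz": the turn, a rotation vector about the tool's x, y, z in degrees; "gripper": the gripper's target within -1 to 1 (fully open at 1, half-way at 0, shut at -1). A call has 1 to 12 rows; each row shifts and turns the commanded pose from where the row before left it, along the tool's axes as they then stand; what a row does not reach is not made up. A row lasts 1/10 s, in which the tool goes at most 50 mm and 8.59 degrees, less where a joint would pass 70% of its speed; a pose out of reach is approached as far as the arm can. A call is refused whole if a number of a shift passes 5 or a number of a turn 8.59, either way. A call with a gripper value outside its range is refused whole. The fingers move at their own pace and stop on an object; "squeeze" is the grip in N (left out, the last holds). Time passes only in rows, so rows that do not move let the fingers close. It gives the time, the measured TCP pose, the force and the opening at its end, in the units of the state.
- r.sense(): the state, without advancing time (a new reading comes with each control period).
- r.grab_frame(name): name is "scene" or "top" or "wrist"; returns (picture, depth): 420x560x3 uint8, red, green, blue; 420x560 float32, mm along the optical axis (not along the pixel's ray), 0 where there is no reading.
- r.camera_model(name): a dict with "fx", "fy", "cx", "cy" (pixels), "k1" (the pictures are not rectified: a ray, as slopes to the right and down, at radius r is drawn at 1 + k1 r^2 times it, then the intrinsics apply), "R" (3x3) and "t" (3): a world point X has camera coordinates R X + t; the wrist camera has in their place "hand_eye" (4x4, takes a point from camera to tool coordinates, whose origin is the TCP and whose axes are the flange's). Camera axes: x right, y down, z forward; pixel columns grow to the right and rows downward; lengths in mm; the calibration is good to about 2 mm. A picture is of the moment at which its call begins: read the wrist's pose just before it. camera_model takes no time and is no camera call.
- r.sign_off(): hands the job in, once; it reports no verdict.
Trained networks look in the newest picture that a camera, given by its name, has taken for a name from the list of things; names that differ only in an ending like _2 or _b are one class to them, and where a whole thing is asked for, a point or a joint stands for the part that bears it (a point fixed in the world has none). Each returns a list of dicts, best first, with "confidence" (0 to 1); they miss things now and then, are a little off and sometimes report something else, mostly with a low value. They report only what shows in the picture. A call takes as long as a camera call. They do not tell look-alikes from the thing itself.
- r.cut_out(query, camera): "mask" (420x560 bool, what is visible of it) and "bbox" ([left, top, right, bottom] in pixels, round what is visible of it).
- r.place_of(query, camera): "location" ([row, column] in pixels: a listed point, or the origin of a listed thing).
The state is a dict: "clock": time; "qpos": joint angles; "qvel": joint speeds; "joint_efforts": joint torques, N m; "eef_pos": TCP position; "tcp_rot": TCP orientation; "contact_force": force on the tool from outside, world axes, zero at the start; "wrist_torque": the same for the moment, N m; "opening": opening from 0.0 (shut) to 1.0 (fully open).
Only numpy, scipy, OpenCV 4.12 (cv2) and the standard library are available. Lean on these libraries where they do the work, as an engineer would, in place of code of your own. Each camera call takes 0.05 s, during which the arm holds its last target. There are 200 camera calls.

TASK

Take the orange fuse puller from its stand, squeeze it shut on the red-banded spare fuse in the rack, and press that fuse fully home into the empty fuse base on the panel, level and resting on the bottom of both clips. Handle the fuse only with the puller, never with the fingers, and feel for the bottom, for the base cracks if the fuse is driven against it with more than 30 N. Then let the fuse go and stand the puller back in its stand, leaving the other spare fuse, the screwdriver and the loose terminal where they lie.

Things in the scene. Friction and masses are not known exactly. Their poses are not given: they have to be found in the camera images.
- puller: Fuse puller: orange sprung tongs 112 mm tall, standing jaws down, 18 mm thick along x, about 70 g. Origin on its centre line at the jaw tips; z up to the bow on top, y the line on which it opens and shuts. A spring holds its two arms, pivoted at z 104 mm, open. At 45 mm over the thumb pads it is held with open jaws; opened beyond 47 mm it falls out of the hand.
- puller_grip (a point): Middle between the black thumb pads, 70 mm above the tips: grip here from above, closing along the puller's y; the bow ends 42 mm higher. Pads 24 mm tall, 18 mm along x; over their lower edges 47 mm when free; 40 mm, faces upright, when shut on a fuse. Squeezing starts to move them at about 4 N, a fuse is met at about 9 N; 30 N or more grips it well.
- puller_jaw (a point): Middle between the jaws, 12 mm above the tips: aim the fuse axis here, fuse axis along the puller's x. Jaw gap 35 mm free, about 30 held open, 20 on a fuse; small hooks at the tips stand 2 mm inwards. A gripped fuse has play in height: its axis lies 9 to 16 mm above the tips, and pressed down on the clips it slips up in the smooth jaws until it meets ledges in them.
- fuse: The red-banded spare cartridge fuse, 22 mm diameter, 58 mm long, lying level; steel end caps 14 mm long and a white ceramic middle (30 mm long, 20.4 mm diameter) to be held by the puller. Origin at its centre; x along its axis. About 55 g.
- spare_green: The other spare fuse in the rack, same size, with green bands; stays where it is. Origin at its centre.
- rack: Grey spare-fuse rack, fixed, 80 x 126 mm. Origin at the centre of its underside; two grooves along its x at y = -31 and +31 mm. The fuses' axes lie 25 mm above its origin; their end caps rest on V cheeks up to 24 mm tall at x = -22 and +22 mm (8 mm wide); the middle is free down to the 6 mm base plate.
- stand: Black stand, fixed. Origin under the centre of its pocket, which is 24 mm (x) by 54 mm (y) inside; rim 40 mm, floor 6 mm above the bench. The puller's free jaws (18 x 47 mm) drop in with the two y axes parallel, either way round. To +x, as far as 73 mm, a step with driver bits up to 38 mm tall.
- pocket_floor (a point): Centre of the stand's pocket floor, where the puller's origin stands.
- pole_empty: The empty one of three black fuse bases (88 x 48 mm, 28 mm high, 54 mm apart, in any order) on the panel lying on the bench; the other two hold green-banded fuses. Fixed. Origin at the centre of its underside; x along its fuse. Two copper clips at x = -22 and +22 mm, 10 mm along x, each with two sprung leaves, flared tops 27 mm apart and a 20 mm neck.
- clip_seat (a point): Centre of the fuse when fully home, 47 mm above the base's origin, axes as the base's. Flares end 16.5 mm above it, the neck is 6 mm above it. The flares guide a fuse in from 3 mm aside. A fuse entering meets 8 to 16 N at 6 to 11 mm above home, then 4 to 9 N all the way down; it stays where it is left, does not snap home, and stops hard on the saddles.
- saddles: The two copper saddles of the empty base, 10 x 16 mm, one at the bottom of each clip, that the end caps of the fuse stand on when home; their tops lie 11 mm below clip_seat. Origin and axes as the base's.
- panel: Grey mounting plate with ducts and rails lying on the bench, 300 x 340 mm, 4 mm thick. Origin at the centre of its underside. Devices behind the fuse bases (its +x) reach 80 mm above it, the ducts 44 mm.
- screwdriver: Yellow screwdriver lying on the panel's near edge; stays there. Origin under its middle.
- spare_terminal: Blue terminal, 42 x 10 x 30 mm, on the panel's near edge; stays there. Origin under its middle.
Not all that is in view belongs to the job. What is shaped like the pole_empty but blue is not meant.

How it is judged (in metres and radians):
On the way, in this order (a step that is already met when the one before it is completed fails the run):
1. the red-banded fuse is lifted out of the rack (at least 30 mm) in the puller's jaws (contact force between puller and fuse above 0.5 N and z of fuse in the frame of rack above 0.055 m), for 0.2 s.
2. the fuse is pressed fully home in the empty base (within 1.5 mm of the seat in height, 2 mm across, 4 mm along, level), down on its saddles with at least 8 N (x of fuse in the frame of clip_seat between -0.004 and 0.004 m and y of fuse in the frame of clip_seat between -0.002 and 0.002 m and z of fuse in the frame of clip_seat between -0.0015 and 0.0015 m and angle between the x axis of fuse and the x axis of pole_empty, either way round below 0.05 rad and contact force between fuse and saddles above 8 N), for 0.1 s.
At the end, for the whole second after the job is handed in: The red-banded fuse lies released at rest in the empty base, within 1.5 mm of its seat in height, 2 mm across, 4 mm along, 0.05 rad parallel; the puller stands at rest in the pocket of its stand, tips within 4 mm of the floor, within 6 mm of centre, upright within 0.15 rad (x of fuse in the frame of clip_seat between -0.004 and 0.004 m and y of fuse in the frame of clip_seat between -0.002 and 0.002 m and z of fuse in the frame of clip_seat between -0.0015 and 0.0015 m and angle between the x axis of fuse and the x axis of pole_empty, either way round below 0.05 rad and linear speed of each of fuse, puller below 0.01 m/s and horizontal distance between puller and pocket_floor below 0.006 m and z of puller in the frame of pocket_floor below 0.004 m and angle between puller's own z axis and vertical below 0.15 rad); the robot touches nothing.
It fails at once if the fingers or the arm touch the red-banded fuse (contact force between any of the fingers, the arm and fuse above 0.5 N).
It fails at once if the fuse is pressed on the saddles at the bottom of the clips with more than 30 N (contact force between fuse and saddles above 30 N).
It fails at once if the other spare fuse, the screwdriver or the loose terminal is moved by more than 20 mm (distance of any of spare_green, screwdriver, spare_terminal from where it was at the start of the episode above 0.02 m).
It also fails if it takes over 64 s, if anything falls off the work surface, if the arm or the gripper's body presses on something with over 40 N, if the wrist force passes 120 N, or if a joint passes its speed limit or range.

## Working session

There is one attempt and no reset: what is moved stays moved. The work goes in short steps, Python scripts to look and compute and a tool call to move; the robot and the scene stay as the last step left them, time stands still between calls to the robot, and variables do not carry over. Pictures are saved under pics/ and viewed, about 8 in all and at most 12, crops included, and the job is handed in when it is done.

Besides the shell and the picture viewer there is one more tool, called in YAML: its name, and indented under it one key for each argument. move_arm: Moves the arm, as the interface text tells. Its arguments: {"type":"object","properties":{"increments":{"type":"array","items":{"type":"object","properties":{"tx":{"type":"number"},"ty":{"type":"number"},"tz":{"type":"number"},"rx":{"type":"number"},"ry":{"type":"number"},"rz":{"type":"number"},"gripper":{"type":"number"}}}},"squeeze":{"type":"number"}},"required":["increments"]}

```bash
ls; mkdir -p pics
cat > h.py <<'E'
from rig import r
import numpy as np, cv2
from scipy.spatial.transform import Rotation as Ro
def ext(name, s=None):
    m=r.camera_model(name)
    if name=="wrist":
        s=s or r.sense(); H=np.array(m["hand_eye"]); T=np.eye(4)
        T[:3,:3]=Ro.from_euler("xyz",s["tcp_rot"]).as_matrix(); T[:3,3]=s["eef_pos"]
        W=T@H
        return m,W[:3,:3],W[:3,3]
    R=np.array(m["R"]);t=np.array(m["t"]); return m,R.T,-R.T@t
def ray(m,u,v):
    x=(u-m["cx"])/m["fx"];y=(v-m["cy"])/m["fy"];a,b=x,y
    for _ in range(20):
        k=1+m["k1"]*(a*a+b*b);a,b=x/k,y/k
    return np.stack([a,b,np.ones_like(a)],-1)
def cloud(depth,E):
    m,R,c=E; v,u=np.mgrid[:420,:560].astype(float)
    return (ray(m,u,v)*depth[...,None])@R.T+c
def atz(E,u,v,z):
    m,R,c=E; d=R@ray(m,np.float64(u),np.float64(v)); return c+d*(z-c[2])/d[2]
def proj(E,P):
    m,R,c=E; q=(np.asarray(P,float)-c)@R; a=q[...,:2]/q[...,2:]; k=1+m["k1"]*(a**2).sum(-1,keepdims=True)
    a=a*k; return np.stack([a[...,0]*m["fx"]+m["cx"],a[...,1]*m["fy"]+m["cy"]],-1)
E
cat > a.py <<'E'
from h import *
print(r.sense())
for n in ["top","scene"]:
    p,d=r.grab_frame(n); np.savez(f"{n}.npz",p=p,d=d); E=ext(n); C=cloud(d,E); print(n,E[2],(d>0).mean())
    cv2.imwrite(f"pics/{n}.png",cv2.cvtColor(p,cv2.COLOR_RGB2BGR))
    for q in ["puller","fuse","spare_green","rack","stand","pole_empty","clip_seat","panel","puller_grip"]:
        for o in r.place_of(q,n)[:4]:
            rr,cc=o["location"]; i,j=int(np.clip(round(rr),0,419)),int(np.clip(round(cc),0,559))
            print(q,round(o["confidence"],2),np.round([rr,cc],1),np.round(C[i,j]))
E
python3 a.py
```

```text
pics
{'clock': 0.0, 'qpos': array([ 1.28062870e+00,  3.53652929e-01,  1.63412218e+00,  4.74922391e-05,
        1.15519457e+00, -2.38781537e-03]), 'qvel': array([-0.00076956, -0.00011833,  0.00055949, -0.0022238 ,  0.00142986,
       -0.00106078]), 'joint_efforts': array([-3.33296164e-03, -6.05252624e+01, -3.42075992e+01, -2.09938039e-04,
        9.33197007e-03,  4.24349673e-05]), 'eef_pos': array([177.23469646, 598.85620147, 230.56380876]), 'tcp_rot': array([-3.14021574e+00, -4.67108992e-05,  2.85379360e+00]), 'contact_force': array([-0.58768466,  0.19235801, -0.14927817]), 'wrist_torque': array([ 0.02121007, -0.02842503,  0.01943411]), 'opening': 0.9982596006121608}
top [ 352.22949818   13.44336252 1095.51678098] 0.9959608843537415
puller 0.5 [180.3 130. ] [536. 365.   7.]
fuse 0.64 [200.7 433.5] [ 482. -388.   41.]
spare_green 0.6 [204.5 407. ] [ 475. -324.   35.]
rack 0.9 [198.8 414.3] [ 491. -351.    7.]
rack 0.4 [211.9 258.9] [454.  40.  32.]
stand 0.62 [175.  127.9] [547. 368.  15.]
pole_empty 0.91 [273.  213.9] [306. 147.  31.]
pole_empty 0.86 [180.5 276.6] [533.  -4.  35.]
pole_empty 0.49 [176.8 130.9] [544. 363.   5.]
clip_seat 0.8 [271.4 212.4] [311. 152.  30.]
clip_seat 0.77 [178.9 270.5] [535.  14.  37.]
panel 0.84 [166.3 272.5] [569.   9.  31.]
panel 0.25 [212.7 254.9] [453.  50.  18.]
puller_grip 0.6 [176.3 127.6] [546. 370.   7.]
puller_grip 0.22 [182.  272.2] [529.   9.  33.]
scene [1350.57704805  -57.58671011  811.98463801] 0.9958971088435374
puller 0.73 [239.6 429.7] [572. 345.  37.]
fuse 0.52 [228.2 110.8] [ 505. -375.   34.]
spare_green 0.61 [220.7 131.3] [ 479. -335.   31.]
rack 0.8 [230.2 122.4] [ 485. -358.    9.]
pole_empty 0.81 [246.9 279.3] [574.   5.  29.]
pole_empty 0.76 [182.3 326.1] [342. 140.  28.]
clip_seat 0.64 [225.7 276.5] [514.   1.  37.]
clip_seat 0.58 [167.9 330.1] [284. 158.  29.]
panel 0.96 [257.3 282.4] [623.   8.  48.]
puller_grip 0.92 [214.7 435.4] [451. 401.   2.]
```

Run:
```python
import cv2
a=cv2.imread("pics/top.png");b=cv2.imread("pics/scene.png")
cv2.imwrite("pics/top2.png",cv2.resize(a[120:330,90:460],(800,454),interpolation=cv2.INTER_CUBIC))
```

```text
(no output)
```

View pics/top2.png

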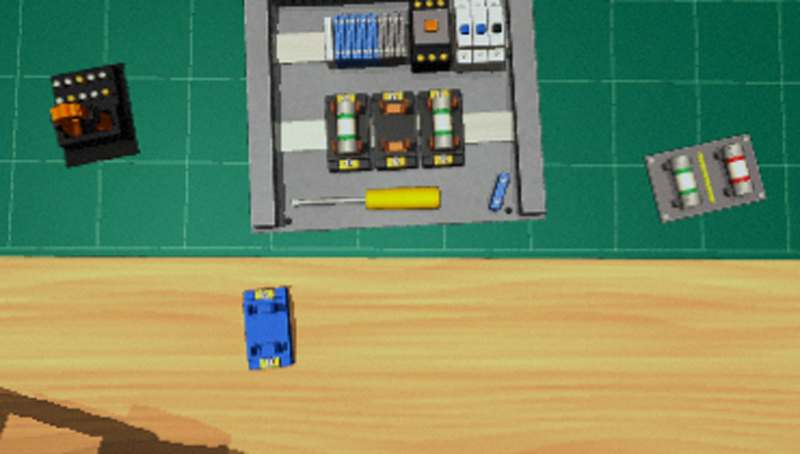

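View pics/scene.png

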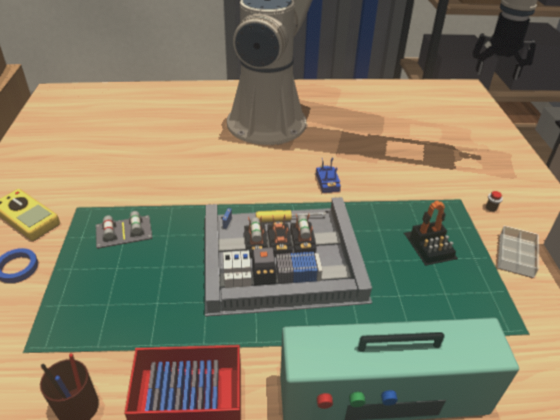

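The top picture shows three fuse bases at about (row 180, col 250–295). The middle one, at (180, 273), has no fuse, so it is pole_empty. The blue look-alike at (272, 214) is not meant. The red-banded fuse is the right one in the rack, at about (198, 431), and the left one has green bands. The puller and stand are at about (178, 128), with the stand turned about +0.16 rad and the bits towards +x.

```bash
cat >> h.py <<'E'
def plan(pos,yaw,n,s=None,roll=np.pi):
    """print n rows (cm, deg; tool axes) from measured pose to tool-down pos,yaw"""
    s=s or r.sense(); R0=Ro.from_euler("xyz",s["tcp_rot"]); p0=np.array(s["eef_pos"])
    d=(Ro.from_euler("xyz",[np.pi,0,yaw]).inv()*R0).inv().as_rotvec(degrees=True)
    st=Ro.from_rotvec(d/n,degrees=True); R=R0
    print("from",np.round(p0,1),np.round(s["tcp_rot"],3),"turn/row",np.round(d/n,2),"dist/row",np.linalg.norm(pos-p0)/n)
    for i in range(n):
        t=R.inv().apply((np.array(pos)-p0)/n)/10
        print("%.2f %.2f %.2f"%tuple(t)); R=R*st
E
python3 - <<'E'
from h import *
m=r.camera_model("wrist"); print(np.round(m["hand_eye"],3),{k:m[k] for k in("fx","fy","cx","cy","k1")})
z=np.load("top.npz");C=cloud(z["d"],ext("top"));p=z["p"].astype(int)
o=(p[...,0]>150)&(p[...,1]<130)&(p[...,2]<60)
o[:,200:]=0; q=C[o]; print(o.sum(),np.median(q,0),np.percentile(q[:,2],[5,50,95]))
b=(C[...,2]>30)&(C[...,2]<48)&(C[...,1]>310)&(C[...,1]<420)&(C[...,0]>480)&(C[...,0]<600)
print(b.sum(),cv2.minAreaRect(C[b][:,:2].astype(np.float32)))
hi=(C[...,2]>90)&(C[...,1]>310)&(C[...,1]<420)&(C[...,0]>480)&(C[...,0]<600);print(C[hi].mean(0),hi.sum())
plan([505,365,250],np.pi+.165,10)
E
```

```text
[[-1.00000e-03 -9.45000e-01 -3.27000e-01  8.32740e+01]
 [ 1.00000e+00 -1.00000e-03  0.00000e+00  1.60000e-02]
 [-0.00000e+00 -3.27000e-01  9.45000e-01 -1.42116e+02]
 [ 0.00000e+00  0.00000e+00  0.00000e+00  1.00000e+00]] {'fx': 310.0250822795511, 'fy': 310.0250822795511, 'cx': 275.61778925563584, 'cy': 211.52826720169713, 'k1': -0.055493449251913914}
318 [537.7530174  560.7661759    1.99651275] [-754.20250266    1.99651275  117.35208617]
350 ((556.3045654296875, 358.4627380371094), (74.85298156738281, 73.08829498291016), 11.409308433532715)
[537.83876067 351.71289687 109.49247505] 130
from [177.4 599.3 231.3] [3.142 0.    2.854] turn/row [ 0.    0.   -2.59] dist/row 40.31804545421821
-3.81 -1.32 -0.19
-3.74 -1.49 -0.19
-3.67 -1.66 -0.19
-3.59 -1.82 -0.19
-3.51 -1.98 -0.19
-3.41 -2.14 -0.19
-3.31 -2.29 -0.19
-3.21 -2.44 -0.19
-3.09 -2.58 -0.19
-2.97 -2.72 -0.19
```

Run:
```python
from h import *
plan([522,352,230],np.pi+.18,12)
```

```text
from [177.4 599.3 231.3] [3.142 0.    2.854] turn/row [ 0.    0.   -2.23] dist/row 35.34486466173619
-3.34 -1.16 0.01
-3.29 -1.29 0.01
-3.24 -1.42 0.01
-3.18 -1.54 0.01
-3.12 -1.67 0.01
-3.05 -1.79 0.01
-2.98 -1.90 0.01
-2.90 -2.02 0.01
-2.82 -2.13 0.01
-2.74 -2.24 0.01
-2.65 -2.34 0.01
-2.55 -2.44 0.01
```

move_arm:
  increments:
    - {"tx": -3.34,"ty": -1.16,"rz": -2.23}
    - {"tx": -3.29,"ty": -1.29,"rz": -2.23}
    - {"tx": -3.24,"ty": -1.42,"rz": -2.23}
    - {"tx": -3.18,"ty": -1.54,"rz": -2.23}
    - {"tx": -3.12,"ty": -1.67,"rz": -2.23}
    - {"tx": -3.05,"ty": -1.79,"rz": -2.23}
    - {"tx": -2.98,"ty": -1.9,"rz": -2.23}
    - {"tx": -2.9,"ty": -2.02,"rz": -2.23}
    - {"tx": -2.82,"ty": -2.13,"rz": -2.23}
    - {"tx": -2.74,"ty": -2.24,"rz": -2.23}
    - {"tx": -2.65,"ty": -2.34,"rz": -2.23}
    - {"tx": -2.55,"ty": -2.44,"rz": -2.23}

```text
invalid input
```

```bash
cat > w.py <<'E'
from h import *
import sys
name=sys.argv[1]
for _ in range(4): r.grab_frame("wrist")
s=r.sense(); p,d=r.grab_frame("wrist"); E=ext("wrist",s); C=cloud(d,E)
np.savez(f"{name}.npz",p=p,d=d,C=C,R=E[1],c=E[2])
cv2.imwrite(f"pics/{name}.png",cv2.cvtColor(p,cv2.COLOR_RGB2BGR))
print(s["clock"],np.round(s["eef_pos"],2),np.round(s["tcp_rot"],4),s["qpos"].round(2),s["contact_force"].round(2))
for q in sys.argv[2:]:
    for o in r.place_of(q,"wrist")[:3]:
        rr,cc=o["location"]; i,j=int(np.clip(round(rr),0,419)),int(np.clip(round(cc),0,559))
        print(q,round(o["confidence"],2),np.round([rr,cc],1),np.round(C[i,j],1))
E
python3 w.py st1 puller puller_grip stand pocket_floor
```

```text
1.2 [177.41 599.28 231.28] [-3.1416 -0.      2.8538] [ 1.28  0.35  1.63  0.    1.16 -0.  ] [ 1.15  0.04 -0.52]
```

View pics/st1.png

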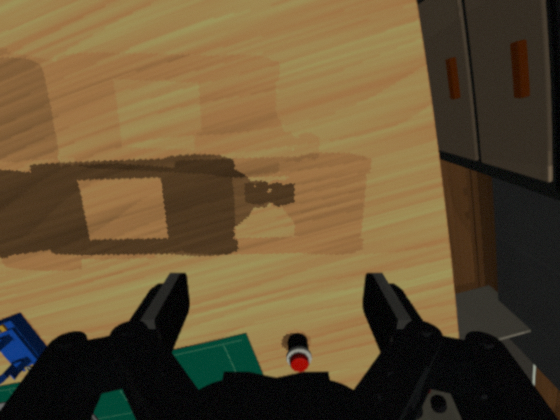

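The move was refused and the arm didn't move; the picture shows bare bench with the open fingers around row 280. I'll give all the fields this time.

move_arm:
  increments:
    - {"tx": -3.34,"ty": -1.16,"tz": 0,"rx": 0,"ry": 0,"rz": -2.23,"gripper": 1}
    - {"tx": -3.29,"ty": -1.29,"tz": 0,"rx": 0,"ry": 0,"rz": -2.23,"gripper": 1}
    - {"tx": -3.24,"ty": -1.42,"tz": 0,"rx": 0,"ry": 0,"rz": -2.23,"gripper": 1}
    - {"tx": -3.18,"ty": -1.54,"tz": 0,"rx": 0,"ry": 0,"rz": -2.23,"gripper": 1}
    - {"tx": -3.12,"ty": -1.67,"tz": 0,"rx": 0,"ry": 0,"rz": -2.23,"gripper": 1}
    - {"tx": -3.05,"ty": -1.79,"tz": 0,"rx": 0,"ry": 0,"rz": -2.23,"gripper": 1}
    - {"tx": -2.98,"ty": -1.9,"tz": 0,"rx": 0,"ry": 0,"rz": -2.23,"gripper": 1}
    - {"tx": -2.9,"ty": -2.02,"tz": 0,"rx": 0,"ry": 0,"rz": -2.23,"gripper": 1}
    - {"tx": -2.82,"ty": -2.13,"tz": 0,"rx": 0,"ry": 0,"rz": -2.23,"gripper": 1}
    - {"tx": -2.74,"ty": -2.24,"tz": 0,"rx": 0,"ry": 0,"rz": -2.23,"gripper": 1}
    - {"tx": -2.65,"ty": -2.34,"tz": 0,"rx": 0,"ry": 0,"rz": -2.23,"gripper": 1}
    - {"tx": -2.55,"ty": -2.44,"tz": 0,"rx": 0,"ry": 0,"rz": -2.23,"gripper": 1}

```text
clock: 2.65
eef_pos: [523.1, 350.9, 231.4]
tcp_rot: [3.141, 0.0, -2.961]
contact_force: [0.7, -0.5, -0.7]
opening: 1.001
```

```bash
python3 w.py st2 puller puller_grip stand pocket_floor
python3 - <<'E'
import numpy as np,cv2
z=np.load("st2.npz");C=z["C"]
b=(C[...,2]>30)&(C[...,2]<48)&(abs(C[...,1]-360)<60)&(abs(C[...,0]-550)<75); print("stand",b.sum(),cv2.minAreaRect(C[b][:,:2].astype(np.float32)))
for lo,hi in[(50,65),(65,80),(80,95),(95,130)]:
    h=(C[...,2]>lo)&(C[...,2]<hi)&(abs(C[...,1]-360)<50)&(abs(C[...,0]-540)<40)
    q=C[h]; print(lo,h.sum(),q.mean(0).round(1),[ (a) for a in cv2.minAreaRect(q[:,:2].astype(np.float32))])
E
```

```text
2.85 [522.22 351.39 231.09] [ 3.1414e+00 -5.0000e-04 -2.9645e+00] [ 0.59  0.36  1.62  0.    1.16 -1.16] [-0.77 -0.14 -0.26]
puller_grip 0.82 [208.1 276.1] [551.2 356.6  34.4]
stand 0.76 [193.1 278.2] [541.1 357.4   5.2]
pocket_floor 0.81 [192.8 275. ] [541.6 353.7   5.7]
stand 1409 ((557.3391723632812, 358.5706481933594), (74.69425201416016, 69.78726959228516), 11.647974014282227)
50 35 [530.5 355.2  57.6] [(530.9978637695312, 354.0574951171875), (1.808733582496643, 38.675819396972656), 12.106554985046387]
65 95 [531.2 353.7  72.4] [(531.5992431640625, 354.10577392578125), (2.927927017211914, 47.303466796875), 12.720749855041504]
80 287 [536.8 355.6  87.2] [(539.0439453125, 355.6891784667969), (17.96501350402832, 45.59465408325195), 12.507308959960938]
95 621 [537.7 355.6 111.8] [(539.2400512695312, 355.91424560546875), (14.729238510131836, 31.377826690673828), 11.958901405334473]
```

View pics/st2.png

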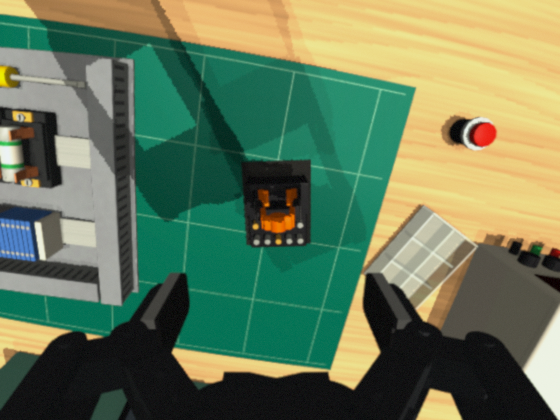

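The puller stands in its pocket at about (row 210, col 277), with the bits below it in the image, towards +x. Depth puts its axis at (539, 356) with yaw 0.21.

Run:
```python
from h import *
plan(np.array([539.2,355.8,55]),np.pi+.211,6)
```

```text
from [521.1 352.6 231.3] [ 3.142 -0.    -2.961] turn/row [ 0.   -0.   -0.29] dist/row 29.54915527577748
-0.31 -0.00 2.94
-0.31 -0.00 2.94
-0.31 -0.00 2.94
-0.31 -0.01 2.94
-0.31 -0.01 2.94
-0.31 -0.01 2.94
```

move_arm:
  increments:
    - {"tx": -0.9,"ty": 0.03,"tz": 2,"rx": 0,"ry": 0,"rz": -0.9,"gripper": 1}
    - {"tx": -0.86,"ty": 0.04,"tz": 3,"rx": 0,"ry": 0,"rz": -0.9,"gripper": 1}
    - {"tx": 0,"ty": 0,"tz": 3.5,"rx": 0,"ry": 0,"rz": 0,"gripper": 1}
    - {"tx": 0,"ty": 0,"tz": 3.5,"rx": 0,"ry": 0,"rz": 0,"gripper": 1}
    - {"tx": 0,"ty": 0,"tz": 3,"rx": 0,"ry": 0,"rz": 0,"gripper": 1}
    - {"tx": 0,"ty": 0,"tz": 1.6,"rx": 0,"ry": 0,"rz": 0,"gripper": 0.5}
    - {"tx": 0,"ty": 0,"tz": 1,"rx": 0,"ry": 0,"rz": 0,"gripper": 0.3}
    - {"tx": 0,"ty": 0,"tz": 0,"rx": 0,"ry": 0,"rz": 0,"gripper": 0.15}
    - {"tx": 0,"ty": 0,"tz": 0,"rx": 0,"ry": 0,"rz": 0,"gripper": 0.05}
    - {"tx": 0,"ty": 0,"tz": 0,"rx": 0,"ry": 0,"rz": 0,"gripper": 0.03}
  squeeze: 40

```text
clock: 4.1
eef_pos: [539.9, 356.4, 56.8]
tcp_rot: [3.141, 0.002, -2.931]
contact_force: [1.0, 0.1, 0.5]
opening: 0.516
```

move_arm:
  increments:
    - {"tx": 0,"ty": 0,"tz": 0,"rx": 0,"ry": 0,"rz": 0,"gripper": 0.03}
    - {"tx": 0,"ty": 0,"tz": 0,"rx": 0,"ry": 0,"rz": 0,"gripper": 0.03}
    - {"tx": 0,"ty": 0,"tz": 0,"rx": 0,"ry": 0,"rz": 0,"gripper": 0.03}

```text
clock: 4.4
eef_pos: [539.3, 355.9, 55.7]
tcp_rot: [3.141, 0.001, -2.931]
contact_force: [0.1, -1.2, -1.3]
opening: 0.517
```

move_arm:
  increments:
    - {"tx": 0,"ty": 0,"tz": -0.8,"rx": 0,"ry": 0,"rz": 0,"gripper": 0.03}
    - {"tx": 0,"ty": 0,"tz": -1.5,"rx": 0,"ry": 0,"rz": 0,"gripper": 0.03}
    - {"tx": 0,"ty": 0,"tz": -2.5,"rx": 0,"ry": 0,"rz": 0,"gripper": 0.03}
    - {"tx": 0,"ty": 0,"tz": -3,"rx": 0,"ry": 0,"rz": 0,"gripper": 0.03}
    - {"tx": 0,"ty": 0,"tz": -3,"rx": 0,"ry": 0,"rz": 0,"gripper": 0.03}
    - {"tx": 0,"ty": 0,"tz": -3,"rx": 0,"ry": 0,"rz": 0,"gripper": 0.03}
    - {"tx": 0,"ty": 0,"tz": -2,"rx": 0,"ry": 0,"rz": 0,"gripper": 0.03}

```text
clock: 5.1
eef_pos: [539.9, 356.3, 217.3]
tcp_rot: [3.14, 0.003, -2.931]
contact_force: [0.4, -0.7, -0.7]
opening: 0.514
```

```bash
python3 w.py st3 puller_jaw
python3 - <<'E'
from h import *
z=np.load("st3.npz");C=z["C"];s=r.sense()
R=Ro.from_euler("xyz",s["tcp_rot"]).as_matrix();T=(C-s["eef_pos"])@R
p=z["p"].astype(int)
o=(p[...,0]>130)&(p[...,1]<0.7*p[...,0])&(p[...,2]<70)&(abs(T[...,0])<25)&(abs(T[...,1])<40)&(abs(T[...,2])<80)
q=T[o];print(o.sum())
for a in range(-70,70,10):
    k=(q[:,2]>a)&(q[:,2]<=a+10)
    if k.sum()>3: print(a,k.sum(),np.percentile(q[k],[2,98],axis=0).round(1).tolist())
print("plan"); plan(np.array([510,8,215]),np.pi+.06,9)
E
```

```text
5.3 [539.18 355.84 214.18] [ 3.1411e+00  1.3000e-03 -2.9309e+00] [ 0.58  0.4   1.6   0.    1.14 -1.2 ] [-0.81 -0.72 -0.51]
puller_jaw 0.57 [243.9 274.8] [ 6.212e+02  3.722e+02 -1.000e-01]
44
-60 26 [[-7.4, -14.7, -59.7], [-3.5, 11.5, -53.6]]
40 14 [[4.3, -15.1, 44.7], [7.5, -13.7, 46.2]]
plan
from [538.5 355.4 212.4] [-3.141e+00 -1.000e-03 -2.931e+00] turn/row [-0.   -0.01  0.96] dist/row 38.73140569275933
1.12 -3.71 -0.03
1.05 -3.73 -0.03
0.99 -3.74 -0.03
0.93 -3.76 -0.03
0.87 -3.77 -0.03
0.80 -3.79 -0.03
0.74 -3.80 -0.03
0.68 -3.81 -0.03
0.61 -3.82 -0.03
```

move_arm:
  increments:
    - {"tx": 0.9,"ty": -4,"tz": 0,"rx": 0,"ry": 0,"rz": 0,"gripper": 0.03}
    - {"tx": 0.9,"ty": -4.5,"tz": 0,"rx": 0,"ry": 0,"rz": 0,"gripper": 0.03}
    - {"tx": 0.9,"ty": -4.5,"tz": 0,"rx": 0,"ry": 0,"rz": 0,"gripper": 0.03}
    - {"tx": 0.9,"ty": -4.5,"tz": 0,"rx": 0,"ry": 0,"rz": 0,"gripper": 0.03}
    - {"tx": 0.9,"ty": -4.5,"tz": 0,"rx": 0,"ry": 0,"rz": 0,"gripper": 0.03}
    - {"tx": 0.9,"ty": -4,"tz": 0,"rx": 0,"ry": 0,"rz": 0,"gripper": 0.03}

```text
clock: 6.0
eef_pos: [539.7, 88.1, 212.1]
tcp_rot: [-3.142, -0.002, -2.931]
contact_force: [1.0, -0.5, -1.2]
opening: 0.513
```

```bash
python3 w.py pn1 pole_empty clip_seat saddles fuse spare_green
```

```text
6.2 [540.18  89.33 212.37] [ 3.1412e+00 -1.7000e-03 -2.9333e+00] [ 0.16  0.25  1.82  0.    1.07 -1.62] [ 0.19 -0.21 -0.71]
pole_empty 0.6 [163.8 209.2] [530.7  15.1  30.3]
clip_seat 0.91 [174.8 199.7] [544.3   7.4  30.7]
saddles 0.52 [163.5 208.2] [530.8  14.2  31. ]
fuse 0.48 [161.9 206.1] [529.1  11.9  31.1]
```

View pics/pn1.png

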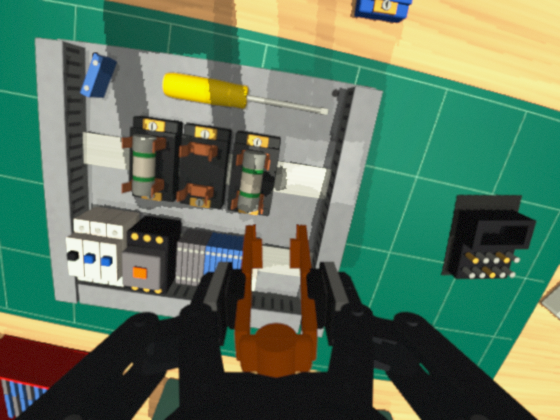

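The picture shows the empty middle base at about (165, 204) between two green-banded fuses, the stand with its free pocket at (232, 497), and the puller hanging upright between the fingers.

```bash
cat > pole.py <<'E'
from h import *
import sys
z=np.load(sys.argv[1]);C=z["C"];q=C.reshape(-1,3)
q=q[(abs(q[:,0]-531)<70)&(abs(q[:,1]-10)<95)]
yaw=float(sys.argv[2]) if len(sys.argv)>2 else .08
b=q[(q[:,2]>27)&(q[:,2]<33.5)]; print("base top",len(b),cv2.minAreaRect(b[:,:2].astype(np.float32)),np.median(b[:,2]))
f=q[(q[:,2]>59)&(q[:,2]<64)]
import itertools
for side,cy in (("all",None),):
    pass
c,s=np.cos(yaw),np.sin(yaw)
for lab,m in (("left",f[:,1]>35),("right",f[:,1]<-15)):
    g=f[m]; 
    if len(g)>20:
        print(lab,len(g),g.mean(0).round(1),"z95",np.percentile(g[:,2],95).round(1),cv2.minAreaRect(g[:,:2].astype(np.float32)))
m=(abs(q[:,1]-10)<19)&(q[:,2]>50)&(q[:,2]<72)&(abs(q[:,0]-531)<40); l=q[m]; print("leaves",len(l),l.mean(0).round(1))
if len(l)>20:
    _,lab,cen=cv2.kmeans(l[:,:2].astype(np.float32),4,None,(3,50,.01),5,cv2.KMEANS_PP_CENTERS)
    for k in range(4): print(cen[k].round(1),(lab==k).sum(),l[lab[:,0]==k][:,2].max().round(1))
    print("centre of centres",cen.mean(0))
E
python3 pole.py pn1.npz
python3 - <<'E'
from h import *
z=np.load("pn1.npz");C=z["C"]; q=C.reshape(-1,3)
for lo,hi in((36,44),(3,10)):
  m=(q[:,2]>lo)&(q[:,2]<hi)&(abs(q[:,1]-358)<50)&(abs(q[:,0]-555)<55); print(m.sum(),cv2.minAreaRect(q[m][:,:2].astype(np.float32)))
m=(C[...,2]>2)&(C[...,2]<20)&(abs(C[...,1]-355)<30)&(abs(C[...,0]-540)<15);print(m.sum(),C[m].mean(0) if m.sum() else 0)
plan(np.array([505,-355,212]),np.pi+.24,11)
E
```

```text
base top 6048 ((519.7115478515625, 7.541847229003906), (122.0283203125, 155.91500854492188), 2.856642007827759) 31.298305535316587
left 794 [533.7  61.9  60.6] z95 62.2 ((534.414306640625, 61.88691711425781), (58.06660079956055, 26.92644500732422), 3.4990694522857666)
right 791 [538.6 -46.1  60.6] z95 62.3 ((540.0610961914062, -45.99077606201172), (57.77055358886719, 28.054458618164062), 2.4299542903900146)
leaves 275 [537.5   4.2  61.5]
[558.   21.9] 44 67.7
[515.9  -4.5] 93 67.8
[513.8  19.5] 42 68.1
[559.5  -2.1] 96 68.0
centre of centres [536.78705    8.690072]
1303 ((557.827880859375, 358.3205871582031), (74.68968200683594, 71.9700698852539), 11.422395706176758)
522 ((554.9330444335938, 354.6357421875), (107.50999450683594, 81.23719787597656), 3.2425284385681152)
403 [542.01323393 367.27280013  10.09106864]
from [540.6  91.2 213.1] [ 3.142 -0.    -2.929] turn/row [ 0.   -0.   -0.15] dist/row 40.69613242159155
1.17 -3.90 0.01
1.18 -3.89 0.01
1.19 -3.89 0.01
1.20 -3.89 0.01
1.21 -3.89 0.01
1.22 -3.88 0.01
1.23 -3.88 0.01
1.24 -3.88 0.01
1.25 -3.87 0.01
1.26 -3.87 0.01
1.27 -3.87 0.01
```

move_arm:
  increments:
    - {"tx": 1.4,"ty": -3.5,"tz": 0,"rx": 0,"ry": 0,"rz": 0,"gripper": 0.03}
    - {"tx": 1.4,"ty": -3.7,"tz": 0,"rx": 0,"ry": 0,"rz": 0,"gripper": 0.03}
    - {"tx": 1.4,"ty": -3.7,"tz": 0,"rx": 0,"ry": 0,"rz": 0,"gripper": 0.03}
    - {"tx": 1.4,"ty": -3.7,"tz": 0,"rx": 0,"ry": 0,"rz": 0,"gripper": 0.03}
    - {"tx": 1.4,"ty": -3.7,"tz": 0,"rx": 0,"ry": 0,"rz": 0,"gripper": 0.03}
    - {"tx": 1.4,"ty": -3.7,"tz": 0,"rx": 0,"ry": 0,"rz": 0,"gripper": 0.03}
    - {"tx": 1.4,"ty": -3.7,"tz": 0,"rx": 0,"ry": 0,"rz": 0,"gripper": 0.03}
    - {"tx": 1.4,"ty": -3.7,"tz": 0,"rx": 0,"ry": 0,"rz": 0,"gripper": 0.03}
    - {"tx": 1.4,"ty": -3.7,"tz": 0,"rx": 0,"ry": 0,"rz": 0,"gripper": 0.03}
    - {"tx": 1.4,"ty": -3.5,"tz": 0,"rx": 0,"ry": 0,"rz": 0,"gripper": 0.03}

```text
clock: 7.5
eef_pos: [480.4, -298.1, 213.3]
tcp_rot: [-3.141, 0.0, -2.93]
contact_force: [0.7, -0.5, -0.7]
opening: 0.517
```

```bash
python3 w.py rk1 fuse spare_green rack
python3 - <<'E'
from h import *
z=np.load("rk1.npz");C=z["C"];p=z["p"].astype(int);
m=(C[...,2]>30)&(C[...,2]<38.5)&(abs(C[...,1]+360)<90)&(abs(C[...,0]-490)<70)
n,lab,st,_=cv2.connectedComponentsWithStats(m.astype(np.uint8))
for k in range(1,n):
    if st[k,4]<60: continue
    w=lab==k; pp=p[w]; red=((pp[:,0]>130)&(pp[:,1]<70)).sum(); gr=((pp[:,1]>pp[:,0]+40)).sum()
    print(st[k],"red",red,"green",gr,C[w].mean(0).round(1),np.percentile(C[w][:,2],95),cv2.minAreaRect(C[w][:,:2].astype(np.float32)))
E
```

```text
7.7 [ 480.35 -296.86  213.02] [ 3.141e+00 -2.000e-04 -2.932e+00] [-0.56  0.28  1.78  0.    1.08 -2.34] [ 0.19  0.25 -1.28]
fuse 0.86 [179.6 194.1] [ 490.9 -383.8   33.6]
spare_green 0.59 [176.1 254.4] [ 473.3 -322.    34.4]
rack 0.91 [179.6 227. ] [ 491.  -352.3    5.6]
[240 153  21  54 888] red 0 green 113 [ 477.9 -325.3   33.5] 35.619905186619434 ((478.9276428222656, -325.3093566894531), (58.03276443481445, 19.071613311767578), 13.398030281066895)
[182 154  23  54 845] red 85 green 0 [ 491.4 -385.    33.5] 35.635788976208076 ((492.7062072753906, -385.3032531738281), (57.982913970947266, 19.491344451904297), 12.506592750549316)
```

View pics/rk1.png

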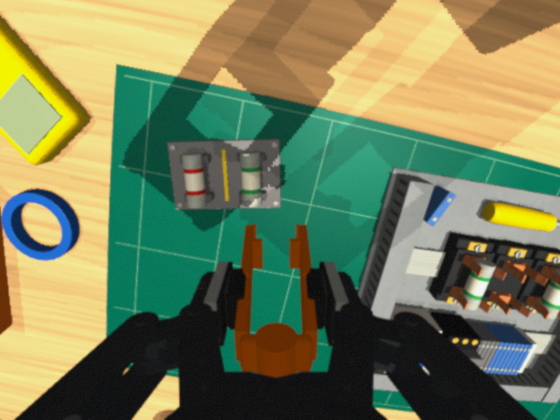

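The red-banded fuse is the left one in the rack at (180, 194) and the green one is at (177, 251). Depth puts the red one at (492.7, −385.3) with its top at z 36, as expected.

```bash
cat > cmd.py <<'E'
from h import *
R=Ro.from_euler("xyz",[-np.pi,0,2.8538]);p=np.array([177.41,599.3,231.3])
def go(x,y,z,rz=0):
    global R,p
    p=p+R.apply([x*10,y*10,z*10]);R=R*Ro.from_rotvec([0,0,rz],degrees=True)
for x,y in [(-3.34,-1.16),(-3.29,-1.29),(-3.24,-1.42),(-3.18,-1.54),(-3.12,-1.67),(-3.05,-1.79),(-2.98,-1.9),(-2.9,-2.02),(-2.82,-2.13),(-2.74,-2.24),(-2.65,-2.34),(-2.55,-2.44)]: go(x,y,0,-2.23)
print(p,R.as_euler("xyz"))
go(-.9,.03,2,-.9);go(-.86,.04,3,-.9);go(0,0,12.6+2);print(p)
go(0,0,-15.8);go(5.4,-26,0);print(p);go(14,-36.6,0);print(p,R.as_euler("xyz"))
P=[]
for _ in range(6): r.grab_frame("wrist");P.append(np.r_[r.sense()["eef_pos"],r.sense()["tcp_rot"][2]])
print(np.mean(P,0),np.std(P,0),r.sense()["clock"])
E
python3 cmd.py
```

```text
[521.97429241 351.84207469 231.3       ] [ 3.14159265  0.         -2.9623352 ]
[539.13616449 355.80048055  35.3       ]
[540.70088154  90.25660158 193.3       ]
[ 480.33358567 -296.92783715  193.3       ] [ 3.14159265  0.         -2.93091927]
[ 480.59516393 -296.13029709  213.36265111   -2.92973871] [0.08521423 0.2909661  0.01328702 0.00038428] 8.2
```

move_arm:
  increments:
    - {"tx": 0.24,"ty": -3,"tz": 0,"rx": 0,"ry": 0,"rz": 0,"gripper": 0.03}
    - {"tx": 0.2,"ty": -3.2,"tz": 1,"rx": 0,"ry": 0,"rz": 0,"gripper": 0.03}
    - {"tx": 0.2,"ty": -2.7,"tz": 3,"rx": 0,"ry": 0,"rz": 0,"gripper": 0.03}
    - {"tx": 0,"ty": 0,"tz": 3,"rx": 0,"ry": 0,"rz": -0.88,"gripper": 0.03}
    - {"tx": 0,"ty": 0,"tz": 3,"rx": 0,"ry": 0,"rz": 0,"gripper": 0.03}
    - {"tx": 0,"ty": 0,"tz": 1.3,"rx": 0,"ry": 0,"rz": 0,"gripper": 0.03}

```text
clock: 8.8
eef_pos: [491.2, -384.4, 97.4]
tcp_rot: [3.138, -0.003, -2.916]
contact_force: [-1.3, 0.0, -0.7]
opening: 0.518
```

```bash
python3 w.py rk2 puller_jaw fuse
python3 - <<'E'
from h import *
z=np.load("rk2.npz");C=z["C"];p=z["p"].astype(int)
m=(C[...,2]>30)&(C[...,2]<38.5)&(abs(C[...,1]+385)<25)&(abs(C[...,0]-490)<40)
print(m.sum(),C[m].mean(0).round(1),cv2.minAreaRect(C[m][:,:2].astype(np.float32)))
cv2.imwrite("pics/rk2c.png",cv2.resize(cv2.cvtColor(z["p"],4)[120:330,180:380],(760,798),interpolation=2)[:600])
E
```

```text
9.0 [ 493.27 -385.54  101.25] [-3.1408e+00  6.0000e-04 -2.9153e+00] [-0.67  0.5   1.73 -0.    0.91 -2.46] [0.12 0.16 0.33]
puller_jaw 0.76 [242.  276.6] [ 505.6 -382.2   34.4]
fuse 0.63 [221.6 274.3] [ 490.3 -387.9   35.3]
1825 [ 491.5 -386.1   33.5] ((493.2091064453125, -385.7657470703125), (58.43579864501953, 19.131101608276367), 13.751703262329102)
```

View pics/rk2c.png

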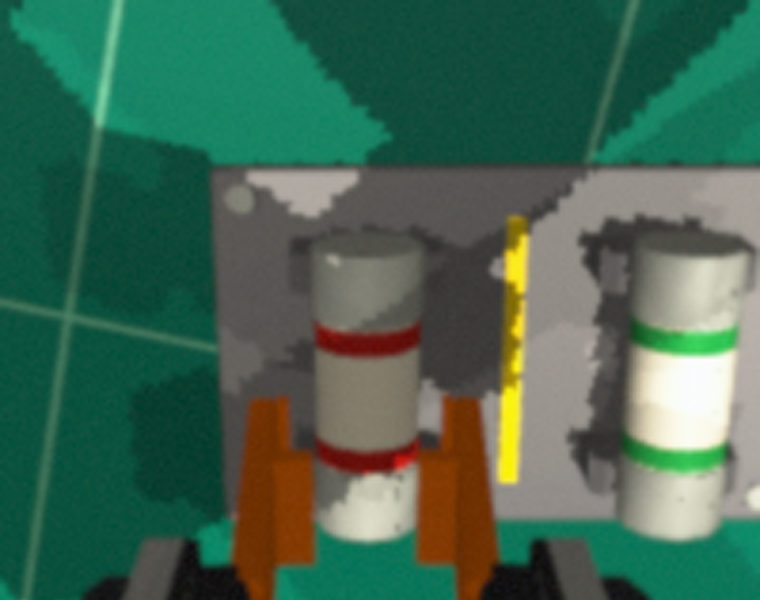

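The crop confirms the red-banded fuse, centred between the jaws: the jaw middle is at crop x 368 and the fuse at 367. I'll descend onto it.

move_arm:
  increments:
    - {"tx": 0,"ty": 0,"tz": 1,"rx": 0,"ry": 0,"rz": 0,"gripper": 0.03}
    - {"tx": 0,"ty": 0,"tz": 1,"rx": 0,"ry": 0,"rz": 0,"gripper": 0.03}
    - {"tx": 0,"ty": 0,"tz": 1,"rx": 0,"ry": 0,"rz": 0,"gripper": 0.03}
    - {"tx": 0,"ty": 0,"tz": 0.8,"rx": 0,"ry": 0,"rz": 0,"gripper": 0.03}
    - {"tx": 0,"ty": 0,"tz": 0,"rx": 0,"ry": 0,"rz": 0,"gripper": 0.03}
    - {"tx": 0,"ty": 0,"tz": 0,"rx": 0,"ry": 0,"rz": 0,"gripper": 0.03}

```text
clock: 9.75
eef_pos: [492.5, -385.2, 61.8]
tcp_rot: [3.141, -0.0, -2.916]
contact_force: [0.5, -0.3, -0.5]
opening: 0.516
```

move_arm:
  increments:
    - {"tx": 0,"ty": 0,"tz": 0,"rx": 0,"ry": 0,"rz": 0,"gripper": -0.1}
    - {"tx": 0,"ty": 0,"tz": 0,"rx": 0,"ry": 0,"rz": 0,"gripper": -0.3}
    - {"tx": 0,"ty": 0,"tz": 0,"rx": 0,"ry": 0,"rz": 0,"gripper": -0.3}
    - {"tx": 0,"ty": 0,"tz": 0,"rx": 0,"ry": 0,"rz": 0,"gripper": -0.3}
    - {"tx": 0,"ty": 0,"tz": 0,"rx": 0,"ry": 0,"rz": 0,"gripper": -0.3}
  squeeze: 40

```text
clock: 10.25
eef_pos: [492.7, -385.3, 62.4]
tcp_rot: [-3.141, 0.0, -2.916]
contact_force: [-0.4, -0.1, -1.5]
opening: 0.461
```

move_arm:
  increments:
    - {"tx": 0,"ty": 0,"tz": -0.5,"rx": 0,"ry": 0,"rz": 0,"gripper": -0.3}
    - {"tx": 0,"ty": 0,"tz": -1.5,"rx": 0,"ry": 0,"rz": 0,"gripper": -0.3}
    - {"tx": 0,"ty": 0,"tz": -2.5,"rx": 0,"ry": 0,"rz": 0,"gripper": -0.3}
    - {"tx": 0,"ty": 0,"tz": -3,"rx": 0,"ry": 0,"rz": 0,"gripper": -0.3}
    - {"tx": 0,"ty": 0,"tz": -3,"rx": 0,"ry": 0,"rz": 0,"gripper": -0.3}
    - {"tx": 0,"ty": 0,"tz": -2.5,"rx": 0,"ry": 0,"rz": 0,"gripper": -0.3}
    - {"tx": 0,"ty": 0,"tz": -2,"rx": 0,"ry": 0,"rz": 0,"gripper": -0.3}
    - {"tx": 0,"ty": 0,"tz": 0,"rx": 0,"ry": 0,"rz": 0,"gripper": -0.3}

```text
clock: 11.05
eef_pos: [494.2, -386.5, 216.7]
tcp_rot: [-3.136, 0.004, -2.916]
contact_force: [0.1, -0.2, -0.9]
opening: 0.459
```

```bash
cat > held.py <<'E'
from h import *
import sys
z=np.load(sys.argv[1]);C=z["C"];s=r.sense()
pos=np.array(eval(sys.argv[2])) if len(sys.argv)>2 else s["eef_pos"]
R=Ro.from_euler("xyz",s["tcp_rot"]).as_matrix();T=(C-pos)@R
p=z["p"].astype(int)
m=(T[...,2]>15)&(T[...,2]<55)&(abs(T[...,0])<40)&(abs(T[...,1])<14)
q=T[m];print("held pts",m.sum())
print("x",np.percentile(q[:,0],[1,99]).round(1),"y",np.percentile(q[:,1],[1,99]).round(1),"z",np.percentile(q[:,2],[1,5,50,95]).round(1))
o=q[(q[:,0]>11)&(q[:,2]<50)] # near cap (camera side)
print("near cap",len(o),"y",np.percentile(o[:,1],[1,99]).round(1),"zmin",np.percentile(o[:,2],[1,3]).round(1),"xmax",np.percentile(o[:,0],99))
for a in range(-30,31,5):
    k=q[(q[:,0]>a)&(q[:,0]<=a+5)]
    if len(k)>5: print(a,len(k),"ztop",np.percentile(k[:,2],3).round(1),"ymid",k[:,1].mean().round(1))
E
python3 w.py lf1 fuse puller_jaw; python3 held.py lf1.npz
```

```text
11.25 [ 492.02 -384.81  211.2 ] [ 3.1402e+00 -1.1000e-03 -2.9156e+00] [-0.67  0.37  1.65 -0.    1.12 -2.46] [-0.44 -0.74 -2.03]
fuse 0.94 [242.3 274.5] [ 487.  -387.4  183.9]
puller_jaw 0.95 [245.4 274.6] [ 488.9 -386.4  183.7]
held pts 3497
x [-28.4  28.8] y [-13.1  13. ] z [17.9 21.5 27.9 38.3]
near cap 1241 y [-11.   10.2] zmin [26.1 26.4] xmax 28.868881508250798
-30 179 ztop 26.5 ymid -0.1
-25 232 ztop 26.5 ymid -0.2
-20 227 ztop 26.3 ymid -0.4
-15 124 ztop 26.4 ymid -0.4
-10 252 ztop 18.9 ymid -0.4
-5 260 ztop 19.0 ymid -0.4
0 274 ztop 20.7 ymid -0.5
5 660 ztop 17.2 ymid 0.2
10 245 ztop 26.9 ymid -0.4
15 283 ztop 26.3 ymid -0.4
20 286 ztop 26.3 ymid -0.4
25 475 ztop 26.7 ymid -0.4
```

Step 1 looks done: the fuse is held level, 12 mm above the tips, and centred within 0.4 mm.

Run:
```python
from h import *
plan(np.array([538,-75,200]),np.pi+.052,10,{"eef_pos":[492.7,-385.3,212.3],"tcp_rot":[np.pi,0,-2.9156]})
```

```text
from [ 492.7 -385.3  212.3] [ 3.142  0.    -2.916] turn/row [-0. -0.  1.] dist/row 31.38303203962294
-1.14 2.92 0.12
-1.09 2.94 0.12
-1.03 2.96 0.12
-0.98 2.98 0.12
-0.93 2.99 0.12
-0.88 3.01 0.12
-0.83 3.03 0.12
-0.77 3.04 0.12
-0.72 3.05 0.12
-0.67 3.06 0.12
```

move_arm:
  increments:
    - {"tx": -1.14,"ty": 2.92,"tz": 0.12,"rx": 0,"ry": 0,"rz": 1.0,"gripper": -0.3}
    - {"tx": -1.09,"ty": 2.94,"tz": 0.12,"rx": 0,"ry": 0,"rz": 1.0,"gripper": -0.3}
    - {"tx": -1.03,"ty": 2.96,"tz": 0.12,"rx": 0,"ry": 0,"rz": 1.0,"gripper": -0.3}
    - {"tx": -0.98,"ty": 2.98,"tz": 0.12,"rx": 0,"ry": 0,"rz": 1.0,"gripper": -0.3}
    - {"tx": -0.93,"ty": 2.99,"tz": 0.12,"rx": 0,"ry": 0,"rz": 1.0,"gripper": -0.3}
    - {"tx": -0.88,"ty": 3.01,"tz": 0.12,"rx": 0,"ry": 0,"rz": 1.0,"gripper": -0.3}
    - {"tx": -0.83,"ty": 3.03,"tz": 0.12,"rx": 0,"ry": 0,"rz": 1.0,"gripper": -0.3}
    - {"tx": -0.77,"ty": 3.04,"tz": 0.12,"rx": 0,"ry": 0,"rz": 1.0,"gripper": -0.3}
    - {"tx": -0.72,"ty": 3.05,"tz": 0.12,"rx": 0,"ry": 0,"rz": 1.0,"gripper": -0.3}
    - {"tx": -0.67,"ty": 3.06,"tz": 0.12,"rx": 0,"ry": 0,"rz": 1.0,"gripper": -0.3}
    - {"tx": 0,"ty": 0,"tz": 0,"rx": 0,"ry": 0,"rz": 0,"gripper": -0.3}
    - {"tx": 0,"ty": 0,"tz": 0,"rx": 0,"ry": 0,"rz": 0,"gripper": -0.3}

```text
clock: 12.6
eef_pos: [537.9, -74.6, 199.8]
tcp_rot: [-3.141, -0.001, -3.088]
contact_force: [-0.4, 0.3, -0.8]
opening: 0.459
```

```bash
sed -i 's/for _ in range(4): r.grab_frame("wrist")/S=[]\nfor _ in range(6): r.grab_frame("wrist");S.append(r.sense())/; s/^s=r.sense(); p,d/s=r.sense(); s["eef_pos"]=np.mean([a["eef_pos"] for a in S[2:]],0); p,d/' w.py
python3 w.py pn2 clip_seat; python3 pole.py pn2.npz; python3 held.py pn2.npz
```

```text
12.9 [537.96 -75.94 200.15] [-3.1415e+00 -1.0000e-04 -3.0912e+00] [-0.14  0.26  1.84 -0.    1.04 -1.76] [ 0.47 -0.11 -1.36]
clip_seat 0.71 [197.7 363.8] [542.2  16.6  32.6]
base top 5891 ((519.67626953125, 7.662971496582031), (121.99491882324219, 156.5364990234375), 2.8778111934661865) 31.244277908076754
left 775 [533.7  62.6  60.6] z95 62.4 ((534.8955078125, 62.4750862121582), (57.96942901611328, 28.893156051635742), 2.95475172996521)
right 800 [538.9 -45.3  60.5] z95 62.2 ((540.1625366210938, -45.304752349853516), (58.15226364135742, 26.86359977722168), 3.882429599761963)
leaves 301 [534.9  12.7  60.6]
[514.3  18.9] 115 68.3
[558.4  21.7] 94 67.6
[515.5  -5.4] 47 67.5
[558.7  -3. ] 45 68.2
centre of centres [536.73285    8.023256]
held pts 3503
x [-28.4  28.7] y [-13.   12.9] z [17.6 21.7 28.1 38.2]
near cap 1232 y [-11.2  10. ] zmin [26.2 26.6] xmax 28.80381642572733
-30 185 ztop 26.6 ymid -0.5
-25 221 ztop 26.2 ymid -0.2
-20 236 ztop 26.4 ymid -0.6
-15 117 ztop 27.1 ymid -0.9
-10 247 ztop 18.5 ymid -0.7
-5 286 ztop 19.4 ymid -0.6
0 269 ztop 20.9 ymid -0.7
5 658 ztop 16.4 ymid 0.3
10 251 ztop 26.8 ymid -0.6
15 275 ztop 26.5 ymid -0.4
20 281 ztop 26.6 ymid -0.7
25 477 ztop 26.8 ymid -0.6
```

```bash
sed -i 's/^print(s\["clock"\]/print(np.round([a["eef_pos"] for a in S],2).tolist());print(s["clock"]/' w.py
python3 w.py pn3; python3 pole.py pn3.npz|head -3;  python3 - <<'E'
from h import *
print(np.mean([0]),r.sense()["eef_pos"],r.sense()["clock"])
E
```

```text
[[538.02, -75.56, 200.28], [538.04, -75.45, 200.3], [538.03, -75.33, 200.31], [538.07, -75.25, 200.29], [538.06, -75.2, 200.3], [538.11, -75.13, 200.33]]
13.3 [538.07 -75.23 200.31] [ 3.1416e+00  1.0000e-04 -3.0902e+00] [-0.14  0.26  1.84  0.    1.04 -1.76] [-0.5   0.28 -1.42]
base top 5831 ((519.7301635742188, 8.167068481445312), (122.08396911621094, 156.1197967529297), 2.9845187664031982) 31.29919934828513
left 791 [533.8  62.6  60.6] z95 62.3 ((534.9261474609375, 62.37943649291992), (57.899784088134766, 28.789705276489258), 2.075468063354492)
right 831 [538.8 -45.4  60.5] z95 62.2 ((540.1867065429688, -45.65385437011719), (58.16481399536133, 28.301971435546875), 2.160717725753784)
0.0 [538.09597406 -75.1143832  200.30357845] 13.35
```

move_arm:
  increments:
    - {"tx": -0.1,"ty": 1.5,"tz": 0,"rx": 0,"ry": 0,"rz": 0,"gripper": -0.3}
    - {"tx": -0.1,"ty": 2.5,"tz": 0,"rx": 0,"ry": 0,"rz": 0,"gripper": -0.3}
    - {"tx": -0.1,"ty": 2.5,"tz": 0,"rx": 0,"ry": 0,"rz": 0,"gripper": -0.3}
    - {"tx": -0.1,"ty": 1.87,"tz": 0,"rx": 0,"ry": 0,"rz": 0,"gripper": -0.3}
    - {"tx": 0,"ty": 0,"tz": 1.5,"rx": 0,"ry": 0,"rz": 0,"gripper": -0.3}
    - {"tx": 0,"ty": 0,"tz": 2.5,"rx": 0,"ry": 0,"rz": 0,"gripper": -0.3}
    - {"tx": 0,"ty": 0,"tz": 2.5,"rx": 0,"ry": 0,"rz": 0,"gripper": -0.3}
    - {"tx": 0,"ty": 0,"tz": 1.3,"rx": 0,"ry": 0,"rz": 0,"gripper": -0.3}
    - {"tx": 0,"ty": 0,"tz": 0,"rx": 0,"ry": 0,"rz": 0,"gripper": -0.3}
    - {"tx": 0,"ty": 0,"tz": 0,"rx": 0,"ry": 0,"rz": 0,"gripper": -0.3}
    - {"tx": 0,"ty": 0,"tz": 0,"rx": 0,"ry": 0,"rz": 0,"gripper": -0.3}
    - {"tx": 0,"ty": 0,"tz": 0,"rx": 0,"ry": 0,"rz": 0,"gripper": -0.3}

```text
clock: 14.55
eef_pos: [538.6, 8.7, 123.4]
tcp_rot: [-3.142, 0.002, -3.09]
contact_force: [-0.4, 0.6, -1.6]
opening: 0.457
```

```bash
python3 w.py pn4; python3 held.py pn4.npz|head -4
python3 - <<'E'
from h import *
z=np.load("pn4.npz");C=z["C"];q=C.reshape(-1,3)
l=q[(abs(q[:,1]-8)<21)&(q[:,2]>58)&(q[:,2]<70)&(abs(q[:,0]-515)<9)];print("near-robot clip leaves",len(l))
print(np.histogram(l[:,1],bins=np.arange(-14,32,2)))
a=l[l[:,1]>8];b=l[l[:,1]<8];print(a.mean(0) if len(a) else 0,b.mean(0) if len(b) else 0)
cv2.imwrite("pics/pn4c.png",cv2.resize(cv2.cvtColor(z["p"],4)[110:290,165:385],(733,600),interpolation=2))
E
```

```text
[[538.4, 8.7, 123.22], [538.25, 8.67, 123.05], [538.13, 8.67, 122.9], [538.0, 8.67, 122.73], [537.95, 8.65, 122.63], [537.88, 8.66, 122.5]]
14.85 [537.99   8.66 122.69] [-3.1416e+00  4.0000e-04 -3.0902e+00] [ 0.01  0.35  1.91  0.    0.87 -1.61] [-0.76 -0.47 -0.94]
held pts 3506
x [-28.7  28.5] y [-13.1  13.2] z [17.7 21.4 27.7 38.3]
near cap 1224 y [-11.   10.3] zmin [25.9 26.3] xmax 28.565436259343414
-30 187 ztop 26.2 ymid -0.0
near-robot clip leaves 180
(array([ 0,  0,  0, 37, 45,  7,  0,  0,  0,  0,  0,  0,  0,  0,  0,  8, 39,
       44,  0,  0,  0,  0]), array([-14, -12, -10,  -8,  -6,  -4,  -2,   0,   2,   4,   6,   8,  10,
        12,  14,  16,  18,  20,  22,  24,  26,  28,  30]))
[513.84526549  19.88253988  64.14039361] [515.24247112  -5.69648373  64.32384977]
```

View pics/pn4c.png

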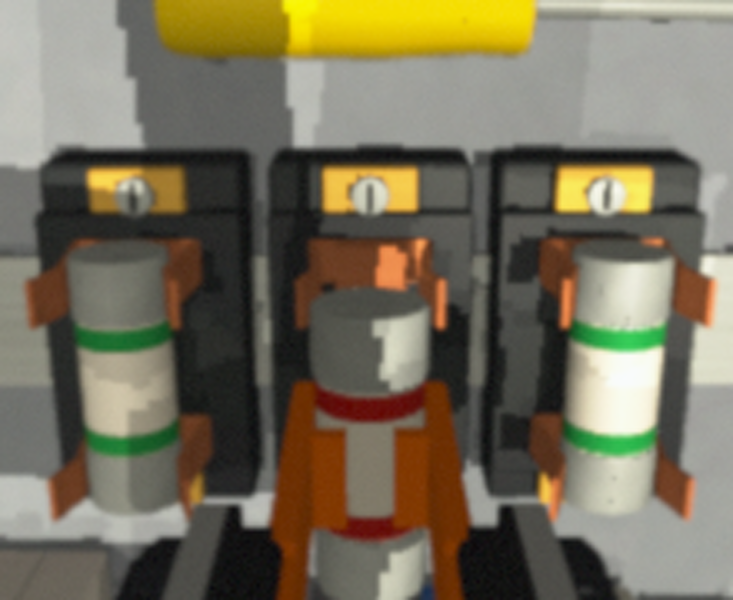

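The fuse sits over the empty middle base, centred between its leaves: fuse y 8.3, clip y 8.2. Now I'll feel my way down.

move_arm:
  increments:
    - {"tx": 0,"ty": 0,"tz": 0.7,"rx": 0,"ry": 0,"rz": 0,"gripper": -0.3}
    - {"tx": 0,"ty": 0,"tz": 0.7,"rx": 0,"ry": 0,"rz": 0,"gripper": -0.3}
    - {"tx": 0,"ty": 0,"tz": 0.4,"rx": 0,"ry": 0,"rz": 0,"gripper": -0.3}
    - {"tx": 0,"ty": 0,"tz": 0,"rx": 0,"ry": 0,"rz": 0,"gripper": -0.3}
    - {"tx": 0,"ty": 0,"tz": 0,"rx": 0,"ry": 0,"rz": 0,"gripper": -0.3}

```text
clock: 15.4
eef_pos: [537.6, 8.7, 104.0]
tcp_rot: [3.142, -0.001, -3.09]
contact_force: [-0.9, 0.2, -1.4]
opening: 0.459
```

move_arm:
  increments:
    - {"tx": 0,"ty": 0,"tz": 0.2,"rx": 0,"ry": 0,"rz": 0,"gripper": -0.3}
    - {"tx": 0,"ty": 0,"tz": 0.2,"rx": 0,"ry": 0,"rz": 0,"gripper": -0.3}
    - {"tx": 0,"ty": 0,"tz": 0.2,"rx": 0,"ry": 0,"rz": 0,"gripper": -0.3}
    - {"tx": 0,"ty": 0,"tz": 0,"rx": 0,"ry": 0,"rz": 0,"gripper": -0.3}

```text
clock: 15.8
eef_pos: [537.9, 8.8, 98.3]
tcp_rot: [3.142, 0.0, -3.09]
contact_force: [-0.5, -0.1, 0.2]
opening: 0.456
```

move_arm:
  increments:
    - {"tx": 0,"ty": 0,"tz": 0.2,"rx": 0,"ry": 0,"rz": 0,"gripper": -0.3}
    - {"tx": 0,"ty": 0,"tz": 0,"rx": 0,"ry": 0,"rz": 0,"gripper": -0.3}
    - {"tx": 0,"ty": 0,"tz": 0,"rx": 0,"ry": 0,"rz": 0,"gripper": -0.3}

```text
clock: 16.1
eef_pos: [538.3, 8.7, 96.8]
tcp_rot: [-3.142, 0.001, -3.09]
contact_force: [-0.8, 0.7, 5.9]
opening: 0.457
```

move_arm:
  increments:
    - {"tx": 0,"ty": 0,"tz": 0.2,"rx": 0,"ry": 0,"rz": 0,"gripper": -0.3}
    - {"tx": 0,"ty": 0,"tz": 0,"rx": 0,"ry": 0,"rz": 0,"gripper": -0.3}
    - {"tx": 0,"ty": 0,"tz": 0,"rx": 0,"ry": 0,"rz": 0,"gripper": -0.3}

```text
clock: 16.4
eef_pos: [538.6, 8.7, 95.1]
tcp_rot: [-3.142, 0.002, -3.09]
contact_force: [-1.0, 0.5, 7.7]
opening: 0.457
```

move_arm:
  increments:
    - {"tx": 0,"ty": 0,"tz": 0.2,"rx": 0,"ry": 0,"rz": 0,"gripper": -0.3}
    - {"tx": 0,"ty": 0,"tz": 0,"rx": 0,"ry": 0,"rz": 0,"gripper": -0.3}
    - {"tx": 0,"ty": 0,"tz": 0,"rx": 0,"ry": 0,"rz": 0,"gripper": -0.3}

```text
clock: 16.7
eef_pos: [538.9, 8.7, 93.2]
tcp_rot: [-3.142, 0.002, -3.09]
contact_force: [0.1, 0.4, 8.0]
opening: 0.454
```

move_arm:
  increments:
    - {"tx": 0,"ty": 0,"tz": 0.15,"rx": 0,"ry": 0,"rz": 0,"gripper": -0.3}
    - {"tx": 0,"ty": 0,"tz": 0,"rx": 0,"ry": 0,"rz": 0,"gripper": -0.3}
    - {"tx": 0,"ty": 0,"tz": 0,"rx": 0,"ry": 0,"rz": 0,"gripper": -0.3}

```text
clock: 17.0
eef_pos: [538.9, 8.8, 91.6]
tcp_rot: [-3.142, 0.002, -3.09]
contact_force: [0.8, 0.7, 6.5]
opening: 0.46
```

move_arm:
  increments:
    - {"tx": 0,"ty": 0,"tz": 0.15,"rx": 0,"ry": 0,"rz": 0,"gripper": -0.3}
    - {"tx": 0,"ty": 0,"tz": 0,"rx": 0,"ry": 0,"rz": 0,"gripper": -0.3}
    - {"tx": 0,"ty": 0,"tz": 0,"rx": 0,"ry": 0,"rz": 0,"gripper": -0.3}

```text
clock: 17.3
eef_pos: [538.9, 8.7, 89.9]
tcp_rot: [-3.142, 0.002, -3.09]
contact_force: [0.9, 0.3, 5.2]
opening: 0.458
```

move_arm:
  increments:
    - {"tx": 0,"ty": 0,"tz": 0.1,"rx": 0,"ry": 0,"rz": 0,"gripper": -0.3}
    - {"tx": 0,"ty": 0,"tz": 0,"rx": 0,"ry": 0,"rz": 0,"gripper": -0.3}
    - {"tx": 0,"ty": 0,"tz": 0,"rx": 0,"ry": 0,"rz": 0,"gripper": -0.3}

```text
clock: 17.6
eef_pos: [538.9, 8.8, 89.0]
tcp_rot: [-3.142, 0.002, -3.09]
contact_force: [1.4, 0.3, 5.5]
opening: 0.461
```

move_arm:
  increments:
    - {"tx": 0,"ty": 0,"tz": 0.1,"rx": 0,"ry": 0,"rz": 0,"gripper": -0.3}
    - {"tx": 0,"ty": 0,"tz": 0,"rx": 0,"ry": 0,"rz": 0,"gripper": -0.3}
    - {"tx": 0,"ty": 0,"tz": 0,"rx": 0,"ry": 0,"rz": 0,"gripper": -0.3}

```text
clock: 17.9
eef_pos: [538.9, 8.7, 88.0]
tcp_rot: [-3.142, 0.002, -3.09]
contact_force: [0.0, 0.2, 5.3]
opening: 0.457
```

```bash
python3 w.py pn5; python3 held.py pn5.npz
```

```text
[[538.87, 8.77, 87.95], [538.9, 8.77, 87.95], [538.88, 8.76, 87.94], [538.87, 8.73, 87.93], [538.91, 8.75, 87.97], [538.91, 8.74, 87.96]]
18.2 [538.89   8.74  87.95] [-3.1415e+00  2.3000e-03 -3.0901e+00] [ 0.01  0.4   1.94  0.    0.8  -1.61] [0.7  1.95 5.71]
held pts 4086
x [-27.8  29.2] y [-13.4  13.5] z [18.2 21.6 25.8 46.9]
near cap 1626 y [-13.6  13.5] zmin [21.3 23.3] xmax 29.188713075851453
-30 174 ztop 24.0 ymid -0.3
-25 249 ztop 24.2 ymid -0.3
-20 270 ztop 24.2 ymid -0.3
-15 145 ztop 24.3 ymid -0.5
-10 256 ztop 18.3 ymid -0.4
-5 273 ztop 19.5 ymid -0.5
0 281 ztop 20.9 ymid -0.3
5 617 ztop 16.8 ymid 0.3
10 261 ztop 24.2 ymid -0.2
15 303 ztop 23.7 ymid -0.3
20 411 ztop 22.3 ymid 0.1
25 812 ztop 23.5 ymid -0.0
```

move_arm:
  increments:
    - {"tx": 0,"ty": 0,"tz": 0.1,"rx": 0,"ry": 0,"rz": 0,"gripper": -0.3}
    - {"tx": 0,"ty": 0,"tz": 0,"rx": 0,"ry": 0,"rz": 0,"gripper": -0.3}
    - {"tx": 0,"ty": 0,"tz": 0,"rx": 0,"ry": 0,"rz": 0,"gripper": -0.3}

```text
clock: 18.55
eef_pos: [538.8, 8.7, 86.9]
tcp_rot: [-3.142, 0.002, -3.09]
contact_force: [0.8, 0.5, 5.9]
opening: 0.46
```

move_arm:
  increments:
    - {"tx": 0,"ty": 0,"tz": 0.1,"rx": 0,"ry": 0,"rz": 0,"gripper": -0.3}
    - {"tx": 0,"ty": 0,"tz": 0,"rx": 0,"ry": 0,"rz": 0,"gripper": -0.3}
    - {"tx": 0,"ty": 0,"tz": 0,"rx": 0,"ry": 0,"rz": 0,"gripper": -0.3}

```text
clock: 18.85
eef_pos: [538.9, 8.8, 85.9]
tcp_rot: [-3.142, 0.002, -3.09]
contact_force: [0.9, 0.6, 5.7]
opening: 0.463
```

move_arm:
  increments:
    - {"tx": 0,"ty": 0,"tz": 0.05,"rx": 0,"ry": 0,"rz": 0,"gripper": -0.3}
    - {"tx": 0,"ty": 0,"tz": 0,"rx": 0,"ry": 0,"rz": 0,"gripper": -0.3}
    - {"tx": 0,"ty": 0,"tz": 0,"rx": 0,"ry": 0,"rz": 0,"gripper": -0.3}

```text
clock: 19.15
eef_pos: [538.9, 8.8, 85.8]
tcp_rot: [-3.142, 0.002, -3.09]
contact_force: [-0.2, -0.3, 9.4]
opening: 0.455
```

move_arm:
  increments:
    - {"tx": 0,"ty": 0,"tz": 0.05,"rx": 0,"ry": 0,"rz": 0,"gripper": -0.3}
    - {"tx": 0,"ty": 0,"tz": 0,"rx": 0,"ry": 0,"rz": 0,"gripper": -0.3}
    - {"tx": 0,"ty": 0,"tz": 0,"rx": 0,"ry": 0,"rz": 0,"gripper": -0.3}

```text
clock: 19.45
eef_pos: [539.0, 8.8, 85.7]
tcp_rot: [-3.142, 0.003, -3.09]
contact_force: [-1.1, 1.7, 14.4]
opening: 0.456
```

move_arm:
  increments:
    - {"tx": 0,"ty": 0,"tz": 0.05,"rx": 0,"ry": 0,"rz": 0,"gripper": -0.3}
    - {"tx": 0,"ty": 0,"tz": 0,"rx": 0,"ry": 0,"rz": 0,"gripper": -0.3}
    - {"tx": 0,"ty": 0,"tz": 0,"rx": 0,"ry": 0,"rz": 0,"gripper": -0.3}

```text
clock: 19.75
eef_pos: [539.1, 8.8, 85.6]
tcp_rot: [-3.142, 0.003, -3.09]
contact_force: [-2.5, -0.7, 18.3]
opening: 0.455
```

move_arm:
  increments:
    - {"tx": 0,"ty": 0,"tz": 0.03,"rx": 0,"ry": 0,"rz": 0,"gripper": -0.3}
    - {"tx": 0,"ty": 0,"tz": 0,"rx": 0,"ry": 0,"rz": 0,"gripper": -0.3}
    - {"tx": 0,"ty": 0,"tz": 0,"rx": 0,"ry": 0,"rz": 0,"gripper": -0.3}
    - {"tx": 0,"ty": 0,"tz": 0,"rx": 0,"ry": 0,"rz": 0,"gripper": -0.3}

```text
clock: 20.15
eef_pos: [539.2, 8.8, 85.5]
tcp_rot: [-3.142, 0.003, -3.09]
contact_force: [-3.7, 0.1, 22.1]
opening: 0.459
```

```bash
python3 w.py pn6; python3 held.py pn6.npz; python3 pole.py pn6.npz | head -4
```

```text
[[539.17, 8.76, 85.52], [539.14, 8.77, 85.51], [539.16, 8.77, 85.5], [539.13, 8.75, 85.47], [539.17, 8.76, 85.5], [539.16, 8.76, 85.49]]
20.45 [539.16   8.76  85.49] [-3.1415e+00  2.9000e-03 -3.0901e+00] [ 0.01  0.41  1.94  0.    0.79 -1.61] [-3.2   0.4  20.84]
held pts 4620
x [-27.5  37.7] y [-13.5  13.6] z [17.9 21.4 26.  53.9]
near cap 1685 y [-13.5  13.6] zmin [19.  20.4] xmax 29.47385389342236
-30 165 ztop 24.0 ymid -0.4
-25 259 ztop 24.1 ymid -0.3
-20 269 ztop 23.9 ymid -0.6
-15 169 ztop 24.1 ymid -0.1
-10 234 ztop 18.4 ymid -0.2
-5 268 ztop 18.6 ymid -0.6
0 280 ztop 20.7 ymid -0.4
5 639 ztop 17.0 ymid 0.3
10 266 ztop 24.2 ymid -0.5
15 290 ztop 21.9 ymid -0.3
20 423 ztop 19.4 ymid 0.3
25 948 ztop 21.0 ymid -0.1
30 305 ztop 52.7 ymid -0.1
base top 10361 ((514.1920776367188, 7.183677673339844), (111.10028839111328, 156.14569091796875), 3.0817506313323975) 31.295808616491115
left 1914 [532.2  62.9  60.6] z95 62.2 ((534.1365966796875, 63.097084045410156), (58.24546813964844, 27.528907775878906), 4.654329299926758)
right 1922 [538.4 -46.3  60.6] z95 62.3 ((539.9095458984375, -46.029083251953125), (57.872169494628906, 28.182615280151367), 3.0082931518554688)
leaves 3867 [533.7   8.1  60.1]
```

The force climbed from about 6 N to 21 N with under 0.5 mm of travel, so the fuse is on the saddles, and its top height matches the neighbouring fuses. I'll ease off and open the jaws.

move_arm:
  increments:
    - {"tx": 0,"ty": 0,"tz": -0.15,"rx": 0,"ry": 0,"rz": 0,"gripper": -0.3}
    - {"tx": 0,"ty": 0,"tz": 0,"rx": 0,"ry": 0,"rz": 0,"gripper": -0.3}
    - {"tx": 0,"ty": 0,"tz": 0,"rx": 0,"ry": 0,"rz": 0,"gripper": -0.05}
    - {"tx": 0,"ty": 0,"tz": 0,"rx": 0,"ry": 0,"rz": 0,"gripper": 0.02}
    - {"tx": 0,"ty": 0,"tz": 0,"rx": 0,"ry": 0,"rz": 0,"gripper": 0.04}
    - {"tx": 0,"ty": 0,"tz": 0,"rx": 0,"ry": 0,"rz": 0,"gripper": 0.04}
    - {"tx": 0,"ty": 0,"tz": 0,"rx": 0,"ry": 0,"rz": 0,"gripper": 0.04}

```text
clock: 21.2
eef_pos: [537.4, 8.7, 84.7]
tcp_rot: [3.142, -0.001, -3.09]
contact_force: [-0.4, 0.1, -1.1]
opening: 0.519
```

```bash
python3 w.py pn7; python3 held.py pn7.npz|head -9
python3 - <<'E'
import numpy as np,cv2
z=np.load("pn7.npz")
cv2.imwrite("pics/pn7c.png",cv2.resize(cv2.cvtColor(z["p"],4)[150:350,165:385],(660,600),interpolation=2))
E
```

```text
[[537.57, 8.68, 84.78], [537.66, 8.69, 84.85], [537.68, 8.69, 84.89], [537.69, 8.69, 84.9], [537.77, 8.69, 84.96], [537.74, 8.7, 84.96]]
21.5 [537.72   8.69  84.93] [-3.1416e+00 -1.0000e-04 -3.0901e+00] [ 0.01  0.41  1.94 -0.    0.8  -1.61] [ 0.4  -0.28 -0.56]
held pts 5072
x [-28.7  38. ] y [-13.7  13.7] z [18.5 21.5 25.7 53.6]
near cap 1619 y [-13.6  13.6] zmin [18.4 19.8] xmax 28.052220461682072
-30 251 ztop 20.6 ymid 0.2
-25 328 ztop 18.6 ymid 0.2
-20 369 ztop 19.6 ymid -0.3
-15 207 ztop 23.7 ymid -0.4
-10 330 ztop 21.4 ymid 0.0
-5 386 ztop 21.3 ymid -0.0
```

View pics/pn7c.png

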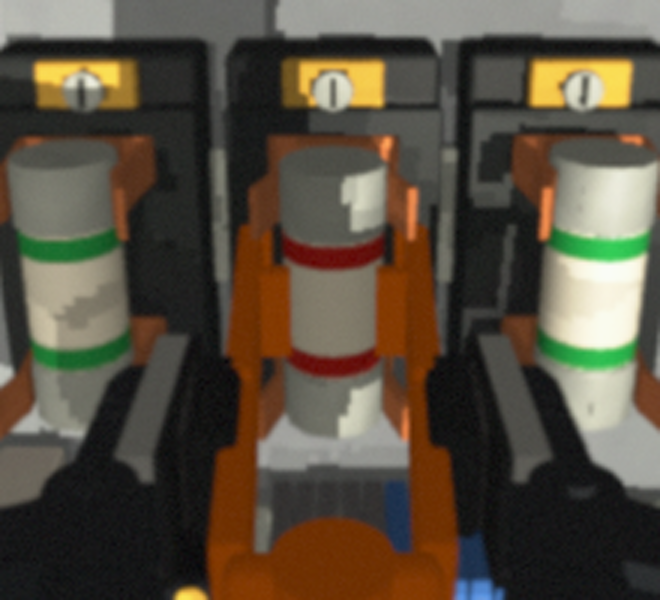

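move_arm:
  increments:
    - {"tx": 0,"ty": 0,"tz": -0.2,"rx": 0,"ry": 0,"rz": 0,"gripper": 0.04}
    - {"tx": 0,"ty": 0,"tz": -0.2,"rx": 0,"ry": 0,"rz": 0,"gripper": 0.04}
    - {"tx": 0,"ty": 0,"tz": -0.2,"rx": 0,"ry": 0,"rz": 0,"gripper": 0.04}
    - {"tx": 0,"ty": 0,"tz": 0,"rx": 0,"ry": 0,"rz": 0,"gripper": 0.04}

```text
clock: 21.95
eef_pos: [538.1, 8.7, 91.4]
tcp_rot: [-3.142, 0.001, -3.09]
contact_force: [0.0, 0.1, -0.1]
opening: 0.52
```

move_arm:
  increments:
    - {"tx": 0,"ty": 0,"tz": -0.3,"rx": 0,"ry": 0,"rz": 0,"gripper": 0.04}
    - {"tx": 0,"ty": 0,"tz": -0.3,"rx": 0,"ry": 0,"rz": 0,"gripper": 0.04}
    - {"tx": 0,"ty": 0,"tz": -0.3,"rx": 0,"ry": 0,"rz": 0,"gripper": 0.04}
    - {"tx": 0,"ty": 0,"tz": -0.3,"rx": 0,"ry": 0,"rz": 0,"gripper": 0.04}

```text
clock: 22.35
eef_pos: [537.8, 8.7, 103.3]
tcp_rot: [-3.142, 0.0, -3.09]
contact_force: [1.0, -0.3, -0.5]
opening: 0.517
```

move_arm:
  increments:
    - {"tx": 0,"ty": 0,"tz": -2,"rx": 0,"ry": 0,"rz": 0,"gripper": 0.04}
    - {"tx": 0,"ty": 0,"tz": -3,"rx": 0,"ry": 0,"rz": 0,"gripper": 0.04}
    - {"tx": 0,"ty": 0,"tz": -3,"rx": 0,"ry": 0,"rz": 0,"gripper": 0.04}
    - {"tx": 0,"ty": 1.5,"tz": -1.7,"rx": 0,"ry": 0,"rz": 0,"gripper": 0.04}
    - {"tx": 0,"ty": 2.5,"tz": 0,"rx": 0,"ry": 0,"rz": 0,"gripper": 0.04}
    - {"tx": 0,"ty": 2.5,"tz": 0,"rx": 0,"ry": 0,"rz": 0,"gripper": 0.04}
    - {"tx": 0,"ty": 1.5,"tz": 0,"rx": 0,"ry": 0,"rz": 0,"gripper": 0.04}
    - {"tx": 0,"ty": 0,"tz": 0,"rx": 0,"ry": 0,"rz": 0,"gripper": 0.04}
    - {"tx": 0,"ty": 0,"tz": 0,"rx": 0,"ry": 0,"rz": 0,"gripper": 0.04}
    - {"tx": 0,"ty": 0,"tz": 0,"rx": 0,"ry": 0,"rz": 0,"gripper": 0.04}
    - {"tx": 0,"ty": 0,"tz": 0,"rx": 0,"ry": 0,"rz": 0,"gripper": 0.04}
    - {"tx": 0,"ty": 0,"tz": 0,"rx": 0,"ry": 0,"rz": 0,"gripper": 0.04}

```text
clock: 23.55
eef_pos: [533.7, 88.0, 199.9]
tcp_rot: [-3.141, -0.0, -3.091]
contact_force: [0.4, -0.2, -0.8]
opening: 0.521
```

```bash
cat > chk.py <<'E'
from h import *
import sys
z=np.load(sys.argv[1]);q=z["C"].reshape(-1,3)
y=.05;c0=np.array([537.4,8.3]);A=np.array([[np.cos(y),np.sin(y)],[-np.sin(y),np.cos(y)]])
L=(q[:,:2]-c0)@A.T
for n,o in(("left",54),("mid",0),("right",-54)):
    m=(abs(L[:,0])<34)&(abs(L[:,1]-o)<8)&(q[:,2]>57)&(q[:,2]<75)
    l=L[m];zz=q[m][:,2]; 
    e=[np.percentile(zz[(l[:,0]*s>16)&(l[:,0]*s<27)&(abs(l[:,1]-o)<3)],50).round(2) for s in(-1,1)]
    print(n,m.sum(),"x ends",np.percentile(l[abs(l[:,1]-o)<3][:,0],[1,99]).round(1),"y mean",(l[zz>60][:,1].mean()-o).round(2),"ridge z -x,+x",e)
E
python3 w.py pn8; python3 chk.py pn8.npz
python3 - <<'E'
from h import *
plan(np.array([539.1,355.8,213]),np.pi+.211,8)
E
```

```text
[[533.71, 88.08, 199.93], [533.72, 88.2, 199.96], [533.69, 88.27, 199.93], [533.7, 88.38, 200.0], [533.65, 88.43, 199.96], [533.66, 88.5, 199.98]]
23.85 [533.68  88.39 199.97] [-3.1416 -0.     -3.0903] [ 0.16  0.26  1.84 -0.    1.04 -1.46] [0.09 0.3  0.17]
left 955 x ends [-29.1  26.6] y mean 0.04 ridge z -x,+x [np.float64(61.04), np.float64(61.06)]
mid 902 x ends [-27.5  30.3] y mean 0.19 ridge z -x,+x [np.float64(60.89), np.float64(60.96)]
right 899 x ends [-28.3  28.3] y mean 0.82 ridge z -x,+x [np.float64(61.37), np.float64(61.43)]
from [533.6  88.5 200. ] [-3.142 -0.    -3.09 ] turn/row [-0.   -0.   -1.14] dist/row 33.453538829744154
-0.24 3.33 -0.16
-0.31 3.33 -0.16
-0.37 3.32 -0.16
-0.44 3.31 -0.16
-0.50 3.30 -0.16
-0.57 3.29 -0.16
-0.64 3.28 -0.16
-0.70 3.27 -0.16
```

The fuse's ridge is level at 60.9/61.0 mm, matching its neighbours, and it lies within 0.3 mm across and about 1.4 mm along. The job there is good, so back to the stand.

move_arm:
  increments:
    - {"tx": -0.24,"ty": 3.33,"tz": -0.16,"rx": 0,"ry": 0,"rz": -1.14,"gripper": 0.04}
    - {"tx": -0.31,"ty": 3.33,"tz": -0.16,"rx": 0,"ry": 0,"rz": -1.14,"gripper": 0.04}
    - {"tx": -0.37,"ty": 3.32,"tz": -0.16,"rx": 0,"ry": 0,"rz": -1.14,"gripper": 0.04}
    - {"tx": -0.44,"ty": 3.31,"tz": -0.16,"rx": 0,"ry": 0,"rz": -1.14,"gripper": 0.04}
    - {"tx": -0.5,"ty": 3.3,"tz": -0.16,"rx": 0,"ry": 0,"rz": -1.14,"gripper": 0.04}
    - {"tx": -0.57,"ty": 3.29,"tz": -0.16,"rx": 0,"ry": 0,"rz": -1.14,"gripper": 0.04}
    - {"tx": -0.64,"ty": 3.28,"tz": -0.16,"rx": 0,"ry": 0,"rz": -1.14,"gripper": 0.04}
    - {"tx": -0.7,"ty": 3.27,"tz": -0.16,"rx": 0,"ry": 0,"rz": -1.14,"gripper": 0.04}
    - {"tx": 0,"ty": 0,"tz": 0,"rx": 0,"ry": 0,"rz": 0,"gripper": 0.04}
    - {"tx": 0,"ty": 0,"tz": 0,"rx": 0,"ry": 0,"rz": 0,"gripper": 0.04}
    - {"tx": 0,"ty": 0,"tz": 0,"rx": 0,"ry": 0,"rz": 0,"gripper": 0.04}
    - {"tx": 0,"ty": 0,"tz": 0,"rx": 0,"ry": 0,"rz": 0,"gripper": 0.04}

```text
clock: 25.1
eef_pos: [539.2, 354.7, 212.7]
tcp_rot: [-3.141, -0.0, -2.932]
contact_force: [-0.2, -0.1, -1.5]
opening: 0.518
```

move_arm:
  increments:
    - {"tx": 0,"ty": 0,"tz": 2,"rx": 0,"ry": 0,"rz": 0,"gripper": 0.04}
    - {"tx": 0,"ty": 0,"tz": 3,"rx": 0,"ry": 0,"rz": 0,"gripper": 0.04}
    - {"tx": 0,"ty": 0,"tz": 3,"rx": 0,"ry": 0,"rz": 0,"gripper": 0.04}
    - {"tx": 0,"ty": 0,"tz": 2,"rx": 0,"ry": 0,"rz": 0,"gripper": 0.04}
    - {"tx": 0,"ty": 0,"tz": 0,"rx": 0,"ry": 0,"rz": 0,"gripper": 0.04}
    - {"tx": 0,"ty": 0,"tz": 0,"rx": 0,"ry": 0,"rz": 0,"gripper": 0.04}
    - {"tx": 0,"ty": 0,"tz": 0,"rx": 0,"ry": 0,"rz": 0,"gripper": 0.04}

```text
clock: 25.8
eef_pos: [540.1, 356.0, 114.4]
tcp_rot: [3.141, 0.002, -2.931]
contact_force: [0.4, -0.3, -0.7]
opening: 0.524
```

```bash
python3 w.py st9
python3 - <<'E'
from h import *
z=np.load("st9.npz")
for n in("st3.npz","st9.npz"):
    y=np.load(n);p=y["p"].astype(int);o=(p[...,0]>130)&(p[...,1]<0.6*p[...,0])&(p[...,2]<60)
    o[:,:230]=0;o[:,330:]=0
    v,u=np.where(o);print(n,len(u),"cols",np.percentile(u,[1,50,99]),"rows",np.percentile(v,[.5,50,99.5]))
cv2.imwrite("pics/st9c.png",cv2.resize(cv2.cvtColor(z["p"],4)[140:390,150:410],(624,600),interpolation=2))
E
```

```text
[[540.13, 356.15, 114.48], [540.01, 356.18, 114.4], [539.83, 356.13, 114.17], [539.69, 356.11, 113.92], [539.52, 356.03, 113.7], [539.42, 355.98, 113.48]]
26.1 [539.61 356.06 113.82] [ 3.1412e+00  9.0000e-04 -2.9309e+00] [ 0.58  0.51  1.68  0.    0.95 -1.2 ] [-0.16  0.27 -0.41]
st3.npz 26 cols [238.   254.   298.75] rows [225.125 229.5   370.   ]
st9.npz 1525 cols [237. 275. 314.] rows [227.62 353.   374.  ]
```

View pics/st9c.png

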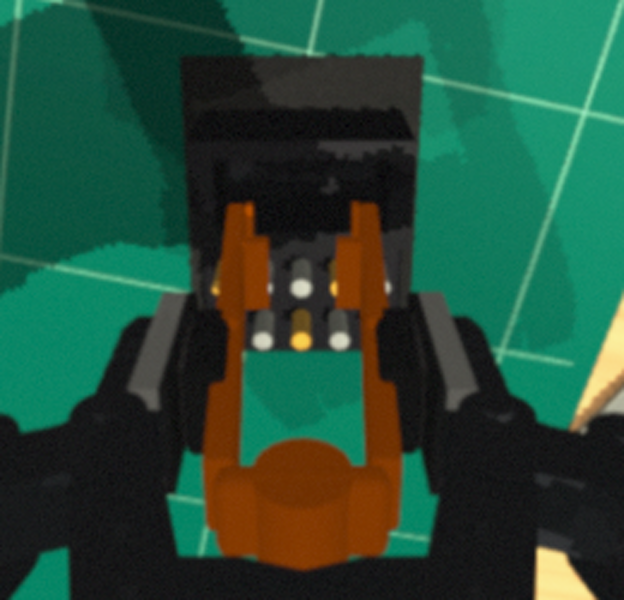

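move_arm:
  increments:
    - {"tx": 0,"ty": 0,"tz": 1,"rx": 0,"ry": 0,"rz": 0,"gripper": 0.04}
    - {"tx": 0,"ty": 0,"tz": 1,"rx": 0,"ry": 0,"rz": 0,"gripper": 0.04}
    - {"tx": 0,"ty": 0,"tz": 0,"rx": 0,"ry": 0,"rz": 0,"gripper": 0.04}
    - {"tx": 0,"ty": 0,"tz": 0.8,"rx": 0,"ry": 0,"rz": 0,"gripper": 0.04}
    - {"tx": 0,"ty": 0,"tz": 0.8,"rx": 0,"ry": 0,"rz": 0,"gripper": 0.04}
    - {"tx": 0,"ty": 0,"tz": 0.8,"rx": 0,"ry": 0,"rz": 0,"gripper": 0.04}
    - {"tx": 0,"ty": 0,"tz": 0,"rx": 0,"ry": 0,"rz": 0,"gripper": 0.04}
    - {"tx": 0,"ty": 0,"tz": 0,"rx": 0,"ry": 0,"rz": 0,"gripper": 0.04}

```text
clock: 26.95
eef_pos: [539.0, 355.7, 68.4]
tcp_rot: [-3.141, -0.001, -2.931]
contact_force: [0.1, -0.9, -0.6]
opening: 0.521
```

move_arm:
  increments:
    - {"tx": 0,"ty": 0,"tz": 0.4,"rx": 0,"ry": 0,"rz": 0,"gripper": 0.04}
    - {"tx": 0,"ty": 0,"tz": 0.4,"rx": 0,"ry": 0,"rz": 0,"gripper": 0.04}
    - {"tx": 0,"ty": 0,"tz": 0.4,"rx": 0,"ry": 0,"rz": 0,"gripper": 0.04}
    - {"tx": 0,"ty": 0,"tz": 0,"rx": 0,"ry": 0,"rz": 0,"gripper": 0.04}
    - {"tx": 0,"ty": 0,"tz": 0,"rx": 0,"ry": 0,"rz": 0,"gripper": 0.04}

```text
clock: 27.45
eef_pos: [539.1, 355.7, 56.6]
tcp_rot: [-3.141, -0.0, -2.931]
contact_force: [-0.7, 0.1, -1.5]
opening: 0.518
```

move_arm:
  increments:
    - {"tx": 0,"ty": 0,"tz": 0.1,"rx": 0,"ry": 0,"rz": 0,"gripper": 0.04}
    - {"tx": 0,"ty": 0,"tz": 0,"rx": 0,"ry": 0,"rz": 0,"gripper": 0.1}
    - {"tx": 0,"ty": 0,"tz": 0,"rx": 0,"ry": 0,"rz": 0,"gripper": 0.3}
    - {"tx": 0,"ty": 0,"tz": 0,"rx": 0,"ry": 0,"rz": 0,"gripper": 1}
    - {"tx": 0,"ty": 0,"tz": 0,"rx": 0,"ry": 0,"rz": 0,"gripper": 1}
    - {"tx": 0,"ty": 0,"tz": 0,"rx": 0,"ry": 0,"rz": 0,"gripper": 1}
    - {"tx": 0,"ty": 0,"tz": 0,"rx": 0,"ry": 0,"rz": 0,"gripper": 1}

```text
clock: 28.15
eef_pos: [539.2, 355.8, 55.8]
tcp_rot: [3.142, 0.0, -2.931]
contact_force: [0.9, -0.2, -0.7]
opening: 0.999
```

move_arm:
  increments:
    - {"tx": 0,"ty": 0,"tz": -1,"rx": 0,"ry": 0,"rz": 0,"gripper": 1}
    - {"tx": 0,"ty": 0,"tz": -2,"rx": 0,"ry": 0,"rz": 0,"gripper": 1}
    - {"tx": 0,"ty": 0,"tz": -3,"rx": 0,"ry": 0,"rz": 0,"gripper": 1}
    - {"tx": 0,"ty": 0,"tz": -3,"rx": 0,"ry": 0,"rz": 0,"gripper": 1}
    - {"tx": 0,"ty": 0,"tz": -4,"rx": 0,"ry": 0,"rz": 0,"gripper": 1}
    - {"tx": 0.9,"ty": 0,"tz": -4,"rx": 0,"ry": 0,"rz": 0,"gripper": 1}
    - {"tx": 0.86,"ty": 0,"tz": -0.6,"rx": 0,"ry": 0,"rz": 0,"gripper": 1}
    - {"tx": 0,"ty": 0,"tz": 0,"rx": 0,"ry": 0,"rz": 0,"gripper": 1}
    - {"tx": 0,"ty": 0,"tz": 0,"rx": 0,"ry": 0,"rz": 0,"gripper": 1}
    - {"tx": 0,"ty": 0,"tz": 0,"rx": 0,"ry": 0,"rz": 0,"gripper": 1}
    - {"tx": 0,"ty": 0,"tz": 0,"rx": 0,"ry": 0,"rz": 0,"gripper": 1}

```text
clock: 29.25
eef_pos: [521.6, 351.8, 230.3]
tcp_rot: [-3.141, -0.002, -2.931]
contact_force: [1.3, -0.1, -0.1]
opening: 1.004
```

```bash
python3 w.py st10
python3 - <<'E'
from h import *
for n in("st2.npz","st10.npz"):
    C=np.load(n)["C"]
    for lo,hi in[(65,80),(80,95),(95,130)]:
        h=(C[...,2]>lo)&(C[...,2]<hi)&(abs(C[...,1]-360)<50)&(abs(C[...,0]-540)<40)
        q=C[h]; print(n,lo,h.sum(),q.mean(0).round(1),np.percentile(q[:,2],98).round(1),[ np.round(a,1) for a in cv2.minAreaRect(q[:,:2].astype(np.float32))])
p,d=r.grab_frame("top"); D=np.abs(p.astype(int)-np.load("top.npz")["p"]).sum(-1)
cv2.imwrite("pics/end.png",cv2.resize(cv2.cvtColor(p,4)[120:330,90:460],(800,454),interpolation=2))
E
```

```text
[[521.72, 351.86, 230.46], [521.8, 351.92, 230.66], [521.86, 351.95, 230.9], [521.92, 352.04, 231.14], [521.91, 352.06, 231.28], [521.96, 352.08, 231.44]]
29.55 [521.91 352.03 231.19] [-3.1414e+00 -4.0000e-04 -2.9310e+00] [ 0.59  0.36  1.62 -0.    1.16 -1.19] [ 0.34 -0.29 -0.01]
st2.npz 65 95 [531.2 353.7  72.4] 79.7 [array([531.6, 354.1]), array([ 2.9, 47.3]), np.float64(12.7)]
st2.npz 80 287 [536.8 355.6  87.2] 93.6 [array([539. , 355.7]), array([18. , 45.6]), np.float64(12.5)]
st2.npz 95 621 [537.7 355.6 111.8] 117.7 [array([539.2, 355.9]), array([14.7, 31.4]), np.float64(12.0)]
st10.npz 65 93 [531.3 354.   72.6] 79.9 [array([532. , 353.6]), array([ 2.8, 46.3]), np.float64(12.6)]
st10.npz 80 282 [537.5 354.7  86.9] 92.7 [array([539.4, 355.2]), array([18. , 44.8]), np.float64(12.0)]
st10.npz 95 614 [538.  354.9 111.6] 117.3 [array([539.6, 355.1]), array([14.7, 31.1]), np.float64(11.9)]
```

View pics/end.png

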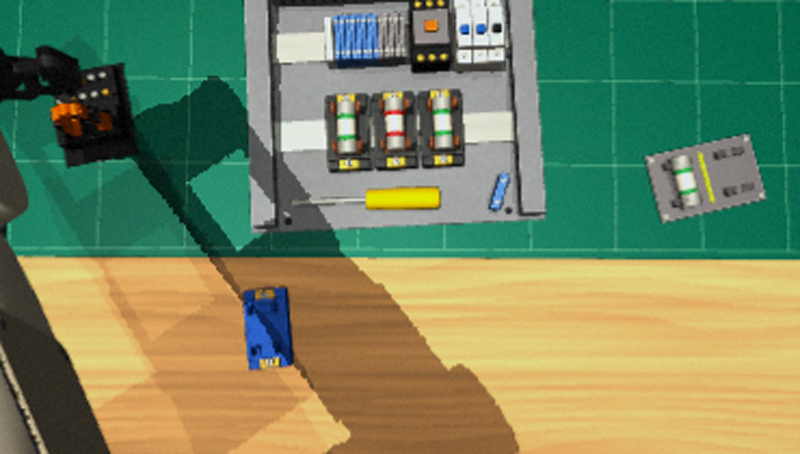

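The red-banded fuse is in the middle base at (395, 125). The puller is back in its stand at (85, 118), within 1 mm of where it stood. The green spare, screwdriver and terminal haven't moved, so I'm handing in.

```bash
python3 -c "
from rig import r
print(r.sign_off(), r.sense()['clock'])"
```

```text
the job is handed in; nothing more can be done
the job is handed in; nothing more can be done
```

The red-banded fuse is in the empty middle base and the puller is back in its stand. I handed the job in at about 29.6 s of the 64 s allowed; no verdict was reported.

- **Lifting:** The puller held the fuse level and centred within 0.4 mm, and raised it 150 mm from the rack.
- **Pressing home:** The force was about 6 N on the way down. It then rose to 21–22 N with less than 0.5 mm of travel, so the fuse was on the bottom. After allowing for about 7 N of clip friction, I estimate 14–16 N on the saddles. I could only measure the force at the wrist, not on the saddles directly.
- **Fuse after release:** Its ridge reads 60.9 and 61.0 mm at the two ends, so it is level. The neighbouring fuses read 61.0 and 61.4 mm. It lies within about 0.3 mm across and 1.4 mm along.
- **Puller:** It stands upright in the pocket, within about 1 mm of where it started, at the same height. The gripper is open and well above it.
- **Other things:** The green spare, screwdriver and terminal look unmoved in the last top picture.
- **What went wrong:** The first move call was refused for missing fields, and the arm did not move. Pose readings just after fast moves were up to a few mm off while the arm settled, so I let it settle before the fine measurements.

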